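Kit the hinge spacers for the next refrigerator door

ROBOT

A 6-joint arm with a two-finger parallel gripper is mounted at the origin on the work surface. World frame = base frame: x ahead of the robot, y to its left, z up, the work surface at z = 0. Lengths are in m, angles in rad, forces in N, time in s.
With the tool pointing down it reaches from about 0.375 to 0.975 m from the base axis. Payload 3.8 kg.
Tool frame: the origin (TCP) lies between the finger pads; the fingertips stand 8 mm ahead of it and the grasp point (between the pads) lies 11 mm behind it (tcp_to_tips is the distance from the TCP to the fingertips, in m); z points along the fingers, y is the line along which they close (so a half turn about z gives the same grasp; the last joint's range is limited). The gripper opens to 85 mm and grips with 20 to 120 N. Pads are 22 mm wide; open, the fingers measure 114 mm over their backs; the gripper's body (76 mm by 85 mm) begins 54 mm behind the grasp point. The pads swing forward as they close: fully open they stand 13 mm farther back than shut.
Start: joints at [-1.251, 0.264, 1.604, -0, 1.274, -0.037], TCP at [0.236, -0.632, 0.239] pointing down, gripper open.
Joint ranges: [-2.63, 2.63], [-0.94, 2.18], [0.31, 2.57], [-1.31, 4.45], [0, 2.66], [-2.55, 2.55]. Speed limits (rad/s): [2.57, 2.57, 3.14, 3.14, 3.14, 3.14].

INTERFACE

Orientations are given as a rotation vector (axis times angle).
In Python, from workcell import * gives the robot as it stands.
- The arm moves only by the tool move_arm, never from a script. Its argument "series" is one flat list of numbers, 7 for each row, row after row: the finger opening in cm, from 0 to 8.54, then the shift along the tool's x, y, z in cm, then the turn, a rotation vector about the tool's x, y, z in degrees. A call has 1 to 5 rows; each row shifts and turns the commanded pose from where the row before left it, along the tool's axes as they then stand; what a row does not reach is not made up. A row lasts 1/8 s, in which the tool goes at most 62.5 mm and 10.7 degrees, less where a joint would pass 70% of its speed; a pose out of reach is approached as far as the arm can. A call is refused whole if a number of a shift passes 6.25 or a number of a turn 10.7, either way. A call with a gripper value outside its range is refused whole. The fingers move at their own pace and stop on an object; "grip_force" is the grip in N (left out, the last holds). Time passes only in rows, so rows that do not move let the fingers close. It gives the time, the measured TCP pose, the force, the opening and the grip force at its end, in the units of the state.
- read_state(): the state, without advancing time (a new reading comes with each control period).
- read_camera(name): name is "side" or "top" or "wrist"; returns the picture (480x640x3 uint8, red, green, blue); there is no depth.
- calibration(name): a dict with "camera_matrix" (3x3 intrinsics, pixels), "k1" (the pictures are not rectified: a ray, as slopes to the right and down, at radius r is drawn at 1 + k1 r^2 times it, then the intrinsics apply), "rvec" (rotation vector, rad) and "tvec" (3), from world to camera coordinates, as OpenCV has them. Camera axes: x right, y down, z forward; pixel columns grow to the right and rows downward; lengths in m; the calibration is good to about 2 mm. A picture is of the moment at which its call begins: read the wrist's pose just before it. calibration takes no time and is no camera call; for the wrist camera it gives the pose at the moment of the call.
- finish_job(): hands the job in; it is judged then, once.
The state is a dict: "time": time; "q": joint angles; "joint_vel": joint speeds; "joint_torque": joint torques, N m; "tool_pos": TCP position; "tcp_rot": TCP orientation; "wrist_force": force on the tool from outside, world axes, zero at the start; "torque": the same for the moment, N m; "width": opening from 0.0 (shut) to 1.0 (fully open); "grip_force": force on a finger pad.
Only numpy, scipy, OpenCV 4.12 (cv2) and the standard library are available. Lean on these libraries where they do the work, as an engineer would, in place of code of your own. Each camera call takes 0.05 s, during which the arm holds its last target. There are 200 camera calls.

TASK

First clear the mat: slide the film scraper, blade first and lying flat, fully home into the slot of its holder. Then turn the upside-down parts cup over so that it stands mouth up in the middle of the mat, and last put every middle-length (80 mm) square spacer into it. Leave the shorter and longer spacers and everything else where they lie.

Things in the scene. Friction and masses are not known exactly. Their poses are not given: they have to be found in the camera images.
- scraper: flat film scraper lying on the mat at the start, flat side down; 170 mm long over all, about 120 g. Its x axis runs from handle to blade; its origin is on the flat underside 85 mm from either end. Handle: black bar 80 long x 26 wide x 18 mm thick, x from -85 to -5 mm. Blade: steel plate 40 wide x 4 mm thick, x from -5 to +85 mm, flush with the handle's underside
- scraper_tip (a point): middle of the blade's front edge, on the underside (x = +85 mm of the scraper)
- holder: fixed slotted beech-wood holder for the scraper. Origin at table level under the slot's mouth; its x axis points straight into the slot. A flat ledge 12 mm high and 70 mm wide runs from x = -90 mm to the mouth at x = 0 and on as the slot's floor. The slot, behind the mouth, is 50 mm wide, 10 mm high (12 to 22 mm above the table), 80 mm deep to a back wall; the roof's top is 30 mm above the table
- slot_end (a point): centre of the slot's floor at its back wall (x = 80 mm, 12 mm above the table); axes as the holder's. The scraper is home when its tip is here, lying flat on the floor; 10 mm of blade then still shows before the handle
- cup: white rectangular parts cup, open at one face; outside 110 (its x) x 68 (its y) x 75 mm (its z), walls and base 4 mm, straight sides, about 150 g. Origin at the centre of the outside of its base, z axis pointing from the base out of the mouth: at the start it is upside down, origin 75 mm above the table and z axis down
- cup_center (a point): geometric centre of the cup, 37.5 mm from its base
- mat: fixed square black rubber mat, 180 x 180 mm, 3 mm thick; origin at its centre, at table level
- mid1: square aluminium tube spacer, 20 x 20 mm in section, 80 mm long, about 40 g, lying on the table; origin at its very centre (10 mm above the table at the start), x along its length. The middle length: goes in the cup. May be absent (None)
- mid2: square aluminium tube spacer, 20 x 20 mm in section, 80 mm long, about 40 g, lying on the table; origin at its very centre (10 mm above the table at the start), x along its length. The middle length: goes in the cup. May be absent (None)
- mid3: square aluminium tube spacer, 20 x 20 mm in section, 80 mm long, about 40 g, lying on the table; origin at its very centre (10 mm above the table at the start), x along its length. The middle length: goes in the cup. May be absent (None)
- mid4: square aluminium tube spacer, 20 x 20 mm in section, 80 mm long, about 40 g, lying on the table; origin at its very centre (10 mm above the table at the start), x along its length. The middle length: goes in the cup. May be absent (None)
- mid5: square aluminium tube spacer, 20 x 20 mm in section, 80 mm long, about 40 g, lying on the table; origin at its very centre (10 mm above the table at the start), x along its length. The middle length: goes in the cup. May be absent (None)
- short1: square aluminium tube spacer, 20 x 20 mm in section, 60 mm long, about 30 g, lying on the table; origin at its very centre (10 mm above the table at the start), x along its length. Wrong length: leave where it lies
- short2: square aluminium tube spacer, 20 x 20 mm in section, 60 mm long, about 30 g, lying on the table; origin at its very centre (10 mm above the table at the start), x along its length. Wrong length: leave where it lies
- long1: square aluminium tube spacer, 20 x 20 mm in section, 100 mm long, about 50 g, lying on the table; origin at its very centre (10 mm above the table at the start), x along its length. Wrong length: leave where it lies
- tape: ring-shaped roll of tape lying flat, 80 mm across, 24 mm high; origin at the centre of its underside. Leave alone
- bottle: white bottle, 60 mm across, 160 mm tall, upright; origin at the centre of its underside. Leave alone
- cover: white plastic hinge cover, a 90 x 50 x 30 mm block; origin at the centre of its underside. Leave alone
- driver: screwdriver lying near the far edge. Leave alone

How it is judged:
On the way, in this order (a step that is already met when the one before it is completed fails the run):
1. the scraper is fully home in the holder's slot (x of scraper_tip in the frame of slot_end above -0.01 m and y of scraper_tip in the frame of slot_end between -0.01 and 0.01 m and z of scraper_tip in the frame of slot_end between -0.004 and 0.008 m and linear speed of scraper below 0.03 m/s), for 0.2 s.
2. the cup stands mouth up in the middle of the mat (angle between cup's own z axis and vertical below 0.1 rad and height (world z) of cup below 0.01 m and x of cup in the frame of mat between -0.045 and 0.045 m and y of cup in the frame of mat between -0.045 and 0.045 m and linear speed of cup below 0.03 m/s), for 0.2 s.
3. every 80 mm spacer is in the cup (x of mid1 in the frame of cup between -0.052 and 0.052 m and y of mid1 in the frame of cup between -0.031 and 0.031 m and z of mid1 in the frame of cup between 0 and 0.078 m and linear speed of each of mid1, mid2, mid3, mid4, mid5 below 0.03 m/s and x of mid2 in the frame of cup between -0.052 and 0.052 m and y of mid2 in the frame of cup between -0.031 and 0.031 m and z of mid2 in the frame of cup between 0 and 0.078 m and x of mid3 in the frame of cup between -0.052 and 0.052 m and y of mid3 in the frame of cup between -0.031 and 0.031 m and z of mid3 in the frame of cup between 0 and 0.078 m and x of mid4 in the frame of cup between -0.052 and 0.052 m and y of mid4 in the frame of cup between -0.031 and 0.031 m and z of mid4 in the frame of cup between 0 and 0.078 m and x of mid5 in the frame of cup between -0.052 and 0.052 m and y of mid5 in the frame of cup between -0.031 and 0.031 m and z of mid5 in the frame of cup between 0 and 0.078 m), for 0.2 s.
At the end, for the whole second after the job is handed in: Scraper flat in the slot, tip within 10 mm of its end; cup mouth up on the mat, centre within 45 mm of the mat's centre along each side; every 80 mm spacer in the cup, its centre no higher than the rim; no 60 or 100 mm spacer moved over 60 mm; all at rest (all of step 1 and all of step 2 and all of step 3 and distance of each of short1, short2, long1 from where it was at the start of the episode below 0.06 m); the robot touches nothing.
It fails at once if a bystander (tape roll, bottle, hinge cover, screwdriver) was shifted more than 60 mm (distance of any of tape, bottle, cover, driver from where it was at the start of the episode above 0.06 m).
Of mid1, mid2, mid3, mid4, mid5 only 3 to 5 are there at a start; the rules pass over those that are not, and their reading is None.
At some moment in a run one of mid1, mid2, mid3, mid4, mid5, scraper may be knocked a few centimetres aside while the robot is not near it.
Once in a run the grip may slacken for a moment while it holds something.
It also fails if it takes over 210 s, if anything falls off the work surface, if the arm or the gripper's body presses on something with over 40 N, if the wrist force passes 120 N, or if a joint passes its speed limit or range.

## Working session

There is one attempt and no reset: what is moved stays moved. The work goes in short steps, Python scripts to look and compute and a tool call to move; the robot and the scene stay as the last step left them, time stands still between calls to the robot, and variables do not carry over. Pictures are saved under pics/ and viewed, at most 14 in all, crops included, and the job is handed in when it is done.

Besides the shell and the picture viewer there is one more tool, called after "Emit:" as a command line: name --argument value ..., lists and objects as JSON in quotes. move_arm: Moves the arm, as the interface text tells. Its arguments: {"type":"object","properties":{"series":{"type":"array"},"grip_force":{"type":"number"}},"required":["series"]}

```bash
mkdir -p pics; ls; cat > h.py <<'E'
from workcell import *
import numpy as np, cv2
from scipy.spatial.transform import Rotation as R
def snap(n,f):
    im=read_camera(n); cv2.imwrite('pics/'+f,im[:,:,::-1]); return im
def ray(c,u,v):
    K=np.array(c['camera_matrix']); d=np.array([(u-K[0,2])/K[0,0],(v-K[1,2])/K[1,1]])
    p=d.copy()
    for _ in range(30): p=d/(1+c['k1']*(p@p))
    Rm=cv2.Rodrigues(np.array(c['rvec'],float))[0]; t=np.array(c['tvec'],float).ravel()
    return -Rm.T@t, Rm.T@np.array([p[0],p[1],1])
def pt(c,u,v,z):
    o,d=ray(c,u,v); return o+d*(z-o[2])/d[2]
def proj(c,P):
    Rm=cv2.Rodrigues(np.array(c['rvec'],float))[0]; t=np.array(c['tvec'],float).ravel()
    q=Rm@np.array(P,float)+t; s=q[:2]/q[2]; s=s*(1+c['k1']*(s@s)); K=np.array(c['camera_matrix'])
    return np.array([K[0,0]*s[0]+K[0,2],K[1,1]*s[1]+K[1,2]])
E
python3 - <<'E'
from h import *
np.set_printoptions(precision=4,suppress=True)
s=read_state(); print(s['time'],s['tool_pos'],s['tcp_rot'],s['width'])
for n in ['top','side','wrist']:
    snap(n,n+'0.png'); c=calibration(n); print(n,c['k1'],np.array(c['camera_matrix'])[0],ray(c,320,240))
E
```

```text
pics
0.0 [ 0.2355 -0.6318  0.2379] [-3.0895 -0.557   0.0005] 0.9990351862841529
top -0.06992602034866985 [437.5264   0.     318.4712] (array([0.4673, 0.0212, 1.3345]), array([ 0.0891, -0.002 , -0.9961]))
side -0.011839786574206597 [478.6051   0.     320.6134] (array([0.2935, 0.7246, 0.7815]), array([ 0.2918, -0.6709, -0.6818]))
wrist -0.0700300796475548 [383.66     0.     315.1174] (array([ 0.2982, -0.6086,  0.3734]), array([-0.2243, -0.0953, -0.9702]))
```

View pics/top0.png

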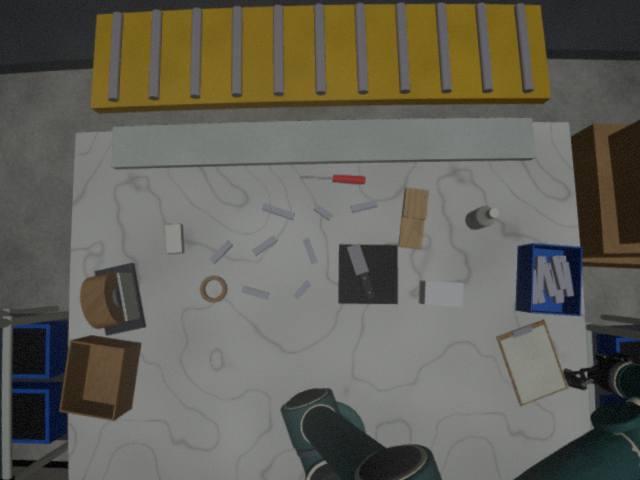

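View pics/side0.png

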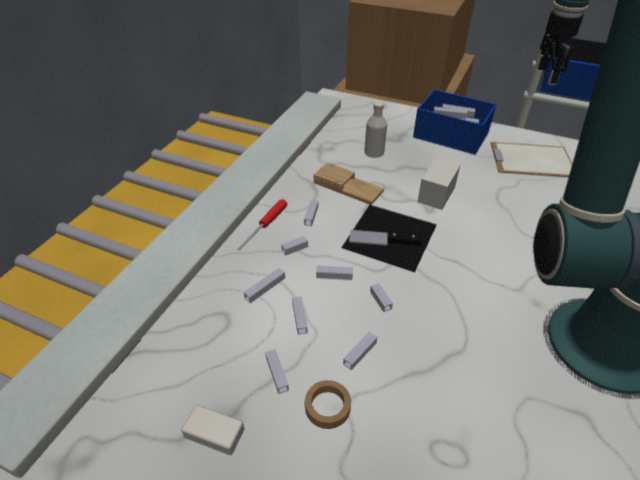

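```bash
python3 - <<'E'
import cv2
im=cv2.imread('pics/top0.png')[165:310,190:470]
cv2.imwrite('pics/c0.png',cv2.resize(im,None,fx=2.85,fy=2.85,interpolation=cv2.INTER_CUBIC))
im=cv2.imread('pics/side0.png')[120:400,230:470]
cv2.imwrite('pics/c1.png',cv2.resize(im,None,fx=2.14,fy=2.14,interpolation=cv2.INTER_CUBIC))
E
```

```text
(no output)
```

View pics/c0.png

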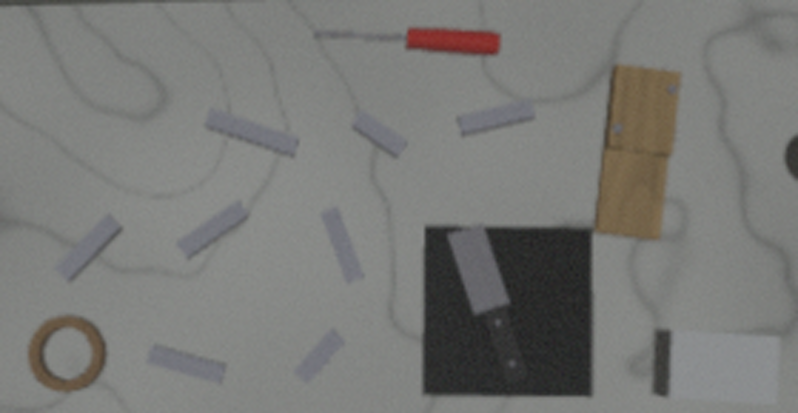

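The crop shows eight spacers. By length, A (252,132) is the long one, B (380,134) and H (320,356) are short, and C (496,117), D (214,230), E (342,244), F (89,247) and G (187,364) are 80 mm. The scraper lies on the mat with its tip at about (466,232) and handle end at (515,378). The holder mouth is at (637,151), opening toward the robot, and the cup top is centred at about (725,366).

```bash
cat >> h.py <<'E'
np.set_printoptions(precision=4,suppress=True)
def crop(x,y): return 190+x/2.85-.3,165+y/2.85-.3
def spacers(im=None,c=None,box=(165,160,390,310)):
    """segment spacers in top picture -> list (centre xy, yaw, length, width)"""
    im=read_camera('top') if im is None else im; c=c or calibration('top')
    u0,v0,u1,v1=box; f=im[v0:v1,u0:u1].astype(np.float32); f=cv2.resize(f,None,fx=4,fy=4,interpolation=cv2.INTER_CUBIC)
    f=cv2.GaussianBlur(f,(0,0),3); m=((f[:,:,2]-f[:,:,1]>9)).astype(np.uint8)
    out=[]
    for k in cv2.findContours(m,cv2.RETR_EXTERNAL,cv2.CHAIN_APPROX_NONE)[0]:
        if cv2.contourArea(k)<1000: continue
        P=np.array([pt(c,u0+(p[0]-1.5)/4,v0+(p[1]-1.5)/4,.02)[:2] for p in k[:,0]],np.float32)*1000
        (cx,cy),(w,h),a=cv2.minAreaRect(P); 
        if w<h: a+=90; w,h=h,w
        out.append((np.array([cx,cy])/1000,(a+90)%180-90,w,h))
    return out
def tool(yaw,tilt=0,az=0):
    """tool down with tool y at yaw(deg) to world x; tilt(deg) leans axis so that tool points toward azimuth az(deg)"""
    y=np.array([np.cos(np.radians(yaw)),np.sin(np.radians(yaw)),0]); z=np.array([0,0,-1.]); M=np.c_[np.cross(y,z),y,z]
    a=np.radians(az); ax=np.cross([0,0,-1],[np.cos(a),np.sin(a),0])
    return R.from_rotvec(ax*np.radians(tilt))*R.from_matrix(M)
def plan(pos,rot,op,cur=None,step=5.,ang=9.,half=True):
    s=read_state(); p0,r0=(np.array(s['tool_pos']),R.from_rotvec(s['tcp_rot'])) if cur is None else cur
    if half: rot=min([rot,rot*R.from_euler('z',180,degrees=True)],key=lambda r:(r0.inv()*r).magnitude())
    rv=(r0.inv()*rot).as_rotvec(degrees=True); d=(np.array(pos)-p0)*100
    n=max(int(np.ceil(max(np.linalg.norm(d)/step,np.linalg.norm(rv)/ang))),1); r=r0; rows=[]
    for i in range(n):
        rows.append([op]+list(np.round(r.inv().apply(d/n),2))+list(np.round(rv/n,1))); r=r*R.from_rotvec(rv/n,degrees=True)
    for i in range(0,n,5): print(str([float(x)+0 for q in rows[i:i+5] for x in q]).replace('.0,',',').replace(' ','').replace('.0]',']'))
    print('--',n); return np.array(pos),rot
E
python3 - <<'E'
from h import *
im=cv2.imread('pics/top0.png')[:,:,::-1]; c=calibration('top')
for s in spacers(im,c): print(s[0],round(s[1],1),round(s[2]),round(s[3]))
def P(n,x,y,z): print(n,pt(c,*crop(x,y),z)[:2])
P('tip',466,232,.007);P('tipL',448,234,.007);P('tipR',483,229,.007);P('shR',509,304,.007);P('shL',473,316,.007);P('hend',515,380,.021)
P('mouthL',608,148,.03);P('mouthR',671,153,.03);P('backL',614,66,.03);P('backR',680,71,.03);P('ledL',597,233,.012);P('ledR',660,239,.012)
for q in [(670,330),(780,336),(778,403),(669,396)]: P('cup',*q,.075)
for q in [(425,227),(591,227),(591,395),(425,395)]: P('mat',*q,.003)
E
```

```text
tip [ 0.5651 -0.082 ]
tipL [ 0.5634 -0.0627]
tipR [ 0.5679 -0.1003]
shR [ 0.4874 -0.1254]
shL [ 0.4756 -0.0867]
hend [ 0.4077 -0.1275]
mouthL [ 0.6489 -0.2334]
mouthR [ 0.6421 -0.3002]
backL [ 0.737  -0.2437]
backR [ 0.7301 -0.3143]
ledL [ 0.5604 -0.2212]
ledR [ 0.5523 -0.2884]
cup [ 0.4561 -0.2798]
cup [ 0.447  -0.3918]
cup [ 0.3799 -0.3864]
cup [ 0.3901 -0.2759]
mat [ 0.5718 -0.0386]
mat [ 0.5676 -0.2167]
mat [ 0.389  -0.2098]
mat [ 0.3935 -0.0338]
```

```bash
python3 - <<'E'
from h import *
im=cv2.imread('pics/top0.png')[:,:,::-1].astype(int)
for x,y in [(496,117),(214,230),(342,244),(252,132),(89,247),(300,300),(150,30),(450,180)]:
    u,v=map(round,crop(x,y)); print(im[v-1:v+2,u-1:u+2].mean((0,1)))
A=plan([.4595,-.1124,.12],tool(106.3),6)
plan([.4595,-.1124,.013],tool(106.3),6,cur=A)
E
```

```text
[114.3333 115.4444 123.    ]
[116.5556 117.7778 124.2222]
[116.4444 117.7778 124.5556]
[116.4444 117.4444 124.5556]
[116.5556 117.6667 124.3333]
[133.8889 135.8889 133.5556]
[128.1111 129.5556 127.3333]
[133.     134.2222 131.8889]
[6,3.26,-3.4,0.99,0,0,0.3,6,3.24,-3.42,0.99,0,0,0.3,6,3.22,-3.44,0.99,0,0,0.3,6,3.2,-3.46,0.99,0,0,0.3,6,3.18,-3.48,0.99,0,0,0.3]
[6,3.16,-3.5,0.99,0,0,0.3,6,3.14,-3.52,0.99,0,0,0.3,6,3.11,-3.54,0.99,0,0,0.3,6,3.09,-3.56,0.99,0,0,0.3,6,3.07,-3.58,0.99,0,0,0.3]
[6,3.05,-3.59,0.99,0,0,0.3,6,3.03,-3.61,0.99,0,0,0.3]
-- 12
[6,0,0,3.57,0,0,0,6,0,0,3.57,0,0,0,6,0,0,3.57,0,0,0]
-- 3
```

Emit:
move_arm --series '[6,3.26,-3.4,1,0,0,0.3,6,3.24,-3.42,1,0,0,0.3,6,3.22,-3.44,1,0,0,0.3,6,3.2,-3.46,1,0,0,0.3,6,3.18,-3.48,1,0,0,0.3]'

```text
time: 0.78
tool_pos: [0.3291, -0.4144, 0.1887]
tcp_rot: [-3.099, -0.516, -0.0]
wrist_force: [0.4, 0.7, 0.5]
width: 0.704
grip_force: 0.0
```

Emit:
move_arm --series '[6,3.16,-3.5,1,0,0,0.3,6,3.14,-3.52,1,0,0,0.3,6,3.11,-3.54,1,0,0,0.3,6,3.09,-3.56,1,0,0,0.3,6,3.07,-3.58,1,0,0,0.3]'

```text
time: 1.4
tool_pos: [0.4212, -0.1975, 0.1389]
tcp_rot: [3.105, 0.476, 0.0]
wrist_force: [-1.0, -0.8, 0.1]
width: 0.706
grip_force: 0.0
```

Emit:
move_arm --series '[6,3.05,-3.59,1,0,0,0.3,6,3.03,-3.61,1,0,0,0.3,6,0,0,0,0,0,0,6,0,0,0,0,0,0]'

```text
time: 1.9
tool_pos: [0.4574, -0.1123, 0.1192]
tcp_rot: [3.107, 0.462, -0.001]
wrist_force: [0.2, -0.5, 0.1]
width: 0.701
grip_force: 0.0
```

```bash
sed -i 's/>9)/>2.5)/' h.py; python3 - <<'E'
from h import *
im=cv2.imread('pics/top0.png')[:,:,::-1]; c=calibration('top')
for s in spacers(im,c): print(s[0],round(s[1],1),round(s[2]),round(s[3]))
s=read_state(); print(s['time'],s['tool_pos'],s['q'])
snap('wrist','w1.png')
plan([.4595,-.1124,.013],tool(106.3),6,step=4)
E
```

```text
[0.4322 0.2171] 73.4 81 20
[0.4377 0.0767] -41.8 59 21
[ 0.5257 -0.0928] 15.9 89 41
[0.5569 0.3202] -45.1 79 22
[0.5542 0.0508] 19.4 80 20
[0.5738 0.1875] -56.7 81 21
[0.6718 0.0087] 53.4 61 22
[0.6769 0.1442] 69.6 101 21
[ 0.6872 -0.1168] -77.8 81 21
1.9 [ 0.4574 -0.1123  0.1192] [-0.2933 -0.0131  2.15   -0.0005  1.005   0.9827]
[6,0.07,0.01,3.55,0,0,0.2,6,0.07,0.01,3.55,0,0,0.2,6,0.07,0.01,3.55,0,0,0.2]
-- 3
```

View pics/w1.png

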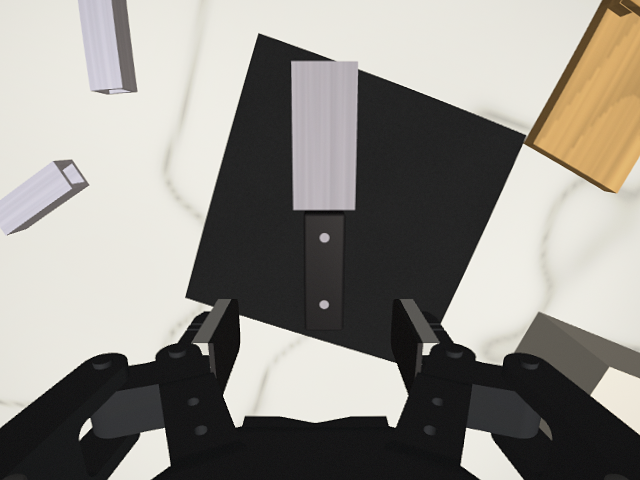

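The wrist picture shows the scraper centred between the fingers, with the blade at u 292–356 and the handle at u 305–343, aligned with the tool. Next: descend and grip.

Emit:
move_arm --series '[6,0.1,0,3.6,0,0,0.2,6,0.1,0,3.6,0,0,0.2,6,0.1,0,3.4,0,0,0.2,6,0,0,0,0,0,0,2,0,0,0,0,0,0]' --grip_force 70

```text
time: 2.58
tool_pos: [0.4611, -0.1124, 0.0144]
tcp_rot: [3.11, 0.442, 0.002]
wrist_force: [-0.0, -0.0, 0.8]
width: 0.505
grip_force: 0.0
```

Emit:
move_arm --series '[2,0,0,0,0,0,0,2,0,0,0,0,0,0,2,0,0,0,0,0,0,2,0,0,0,0,0,0,2,0,0,0,0,0,0]' --grip_force 70

```text
time: 3.2
tool_pos: [0.4624, -0.1124, 0.0156]
tcp_rot: [3.108, 0.444, 0.006]
wrist_force: [-1.4, -2.1, 6.2]
width: 0.279
grip_force: 69.9
```

```bash
python3 - <<'E'
from h import *
s=read_state(); print(s['time'],s['tool_pos'],s['tcp_rot'],s['width'],s['grip_force'],s['wrist_force'])
im=cv2.imread('pics/top0.png')[150:280,370:460]
cv2.imwrite('pics/c2.png',cv2.resize(im,None,fx=4.5,fy=4.5,interpolation=cv2.INTER_CUBIC))
E
```

```text
3.2 [ 0.4624 -0.1124  0.0156] [3.1075 0.444  0.0058] 0.27906525047226144 69.86758947372437 [-1.3681 -2.1009  6.2368]
```

View pics/c2.png

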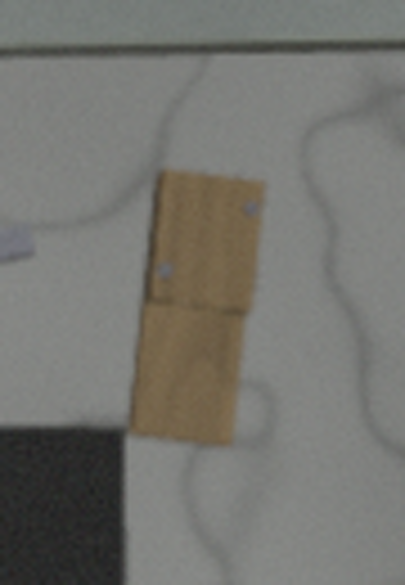

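The crop shows the roof corners at (163,172), (265,182), (250,312) and (148,303), and the ledge's front corners at (133,433) and (231,443).

```bash
python3 - <<'E'
from h import *
c=calibration('top')
g=lambda x,y,z: pt(c,370+x/4.5-.4,150+y/4.5-.4,z)[:2]
TL,TR,BR,BL=[g(x,y,.03) for x,y in [(163,172),(265,182),(250,312),(148,303)]]
lL,lR=g(133,433,.012),g(231,443,.012)
print(TL,TR,BR,BL,lL,lR)
print('w',np.linalg.norm(TL-TR),np.linalg.norm(BL-BR),np.linalg.norm(lL-lR),'len',np.linalg.norm(TL-BL),np.linalg.norm((TL+TR-lL-lR)/2))
ax=(TL+TR-lL-lR)/2; ax/=np.linalg.norm(ax); a1=(TL-BL+TR-BR);a2=np.array([TL[1]-TR[1],TR[0]-TL[0]]);a3=np.array([lL[1]-lR[1],lR[0]-lL[0]])
for a in (ax,a1,a2,a3): print(np.degrees(np.arctan2(a[1],a[0])))
m=(BL+BR)/2; print('mouth',m,'front',(lL+lR)/2,(lL+lR)/2+ax*.09)
s=read_state(); p=np.array(s['tool_pos']); d=np.array([.9617,.274]); print('tip from tcp',np.array([.5696,-.0817])-p[:2],'axis tool yaw',R.from_rotvec(s['tcp_rot']).as_matrix()[:,1])
E
```

```text
[ 0.737  -0.2458] [ 0.7288 -0.3148] [ 0.6404 -0.3002] [ 0.648  -0.2317] [ 0.5623 -0.2213] [ 0.5539 -0.2875]
w 0.06950277147780455 0.06891713280359628 0.06671700202669475 len 0.09014396629943501 0.1767314127138159
-8.44868307633748
-9.210508739475666
-6.833457749572549
-7.192937153442264
mouth [ 0.6442 -0.2659] front [ 0.5581 -0.2544] [ 0.6471 -0.2676]
tip from tcp [0.1072 0.0307] axis tool yaw [ 0.28  -0.96   0.003]
```

Emit:
move_arm --series '[2,0,0,-3,0,0,0,2,0,0,-4,0,0,0,2,0,0,-4,0,0,0,2,0,0,0,0,0,0]'

```text
time: 3.7
tool_pos: [0.4639, -0.1123, 0.1279]
tcp_rot: [3.106, 0.443, 0.014]
wrist_force: [0.3, 0.3, -1.4]
width: 0.28
grip_force: 69.1
```

```bash
python3 - <<'E'
from h import *
plan([.5153,-.2485,.075],tool(82),2)
E
```

```text
[2,0.27,3.62,1.34,0,-0.1,6.1,2,0.65,3.58,1.34,0,-0.1,6.1,2,1.03,3.49,1.34,0,-0.1,6.1,2,1.4,3.36,1.33,0,-0.1,6.1]
-- 4
```

Emit:
move_arm --series '[2,0.27,3.62,1.3,0,0,6.1,2,0.65,3.58,1.3,0,0,6.1,2,1.03,3.49,1.3,0,0,6.1,2,1.4,3.36,1.3,0,0,6.1,2,0,0,0,0,0,0]'

```text
time: 4.32
tool_pos: [0.5107, -0.2489, 0.0692]
tcp_rot: [-3.132, 0.227, 0.004]
wrist_force: [-0.8, 1.2, -1.7]
width: 0.28
grip_force: 69.2
```

```bash
python3 - <<'E'
from h import *
s=read_state(); print(s['time'],s['tool_pos'],s['tcp_rot'],s['width'],s['grip_force'],R.from_rotvec(s['tcp_rot']).as_matrix())
c=calibration('wrist'); print(repr(c)); snap('wrist','w2.png')
E
```

```text
4.325 [ 0.5107 -0.2489  0.0692] [-3.1325  0.227   0.004 ] 0.2804866549101125 69.20085668563843 [[ 0.9896 -0.1442 -0.0024]
 [-0.1442 -0.9896  0.0011]
 [-0.0026 -0.0007 -1.    ]]
{'camera_matrix': array([[383.66  ,   0.    , 315.1174],
       [  0.    , 383.66  , 248.7138],
       [  0.    ,   0.    ,   1.    ]]), 'k1': -0.0700300796475548, 'rvec': array([-1.9287,  2.2313,  0.3048]), 'tvec': array([-0.1722,  0.5315,  0.3597])}
```

View pics/w2.png

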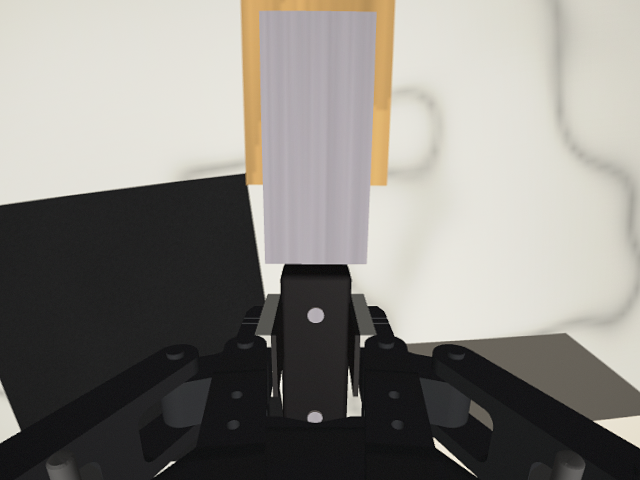

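The picture shows the ledge's front corners at (246,185) and (387,185), with its edges leaving the picture's top at u 242 and 394. The blade tip corners are at (260,12) and (376,12), and the shoulders at (265,263) and (367,263).

```bash
python3 - <<'E'
from h import *
c=calibration('wrist')
L,Rr,L2,R2=[pt(c,u,v,.012)[:2] for u,v in [(246,185),(387,185),(242,0),(394,0)]]
tL,tR,sL,sR=[pt(c,u,v,.0606)[:2] for u,v in [(260,12),(376,12),(265,263),(367,263)]]
N=np.linalg.norm; A=lambda a:np.degrees(np.arctan2(a[1],a[0]))
print('ledge w',N(L-Rr),N(L2-R2),'yaw',A((L2+R2-L-Rr)),'front',(L+Rr)/2)
print('blade w',N(tL-tR),N(sL-sR),'len',N(tL+tR-sL-sR)/2,'yaw',A(tL+tR-sL-sR),'tip',(tL+tR)/2)
a=np.radians(A(L2+R2-L-Rr)); ex=np.array([np.cos(a),np.sin(a)]); ey=np.array([-ex[1],ex[0]])
f=(L+Rr)/2
for n,q in [('tip',(tL+tR)/2),('sh',(sL+sR)/2),('topmouth',np.array([.6455,-.2668])),('tcp',np.array(read_state()['tool_pos'][:2]))]: print(n,(q-f)@ex-.09,(q-f)@ey)
E
```

```text
ledge w 0.0704965234651259 0.069094997932623 yaw -8.662959387187904 front [ 0.5563 -0.2548]
blade w 0.03956602000418186 0.040192786657301874 len 0.08965688684713247 yaw -8.646771366192878 tip [ 0.6199 -0.2644]
tip -0.025723870955880634 0.00012305288630451786
sh -0.11538075422455528 9.772174394719491e-05
topmouth -3.373962994078494e-05 0.0015960492317850326
tcp -0.13661617010816038 0.00014211773747506862
```

Blade and slot axis agree to 0.1 mm and 0.1°. Lowering onto the ledge.

Emit:
move_arm --series '[2,0,0,2.2,0,0,0,2,0,0,1.6,0,0,0,2,0,0,0.3,0,0,0,2,0,0,0,0,0,0]'

```text
time: 4.88
tool_pos: [0.5112, -0.2471, 0.0302]
tcp_rot: [-3.133, 0.222, 0.001]
wrist_force: [0.3, 0.9, -1.6]
width: 0.285
grip_force: 69.3
```

Emit:
move_arm --series '[2,0,0.1,0.4,0,0,0,2,0,0,0.2,0,0,0,2,0,0,0,0,0,0,2,0,0,0,0,0,0]'

```text
time: 5.38
tool_pos: [0.5116, -0.2488, 0.0246]
tcp_rot: [3.133, -0.224, 0.001]
wrist_force: [-0.1, 0.3, 0.4]
width: 0.282
grip_force: 69.5
```

```bash
python3 - <<'E'
from h import *
s=read_state(); print(s['time'],s['tool_pos'],s['wrist_force'],s['torque'],s['width'])
c=calibration('wrist'); snap('wrist','w3.png')
E
```

```text
5.375 [ 0.5116 -0.2488  0.0246] [-0.073  0.325  0.41 ] [-0.0925 -0.1171 -0.0601] 0.2818396956449001
```

View pics/w3.png

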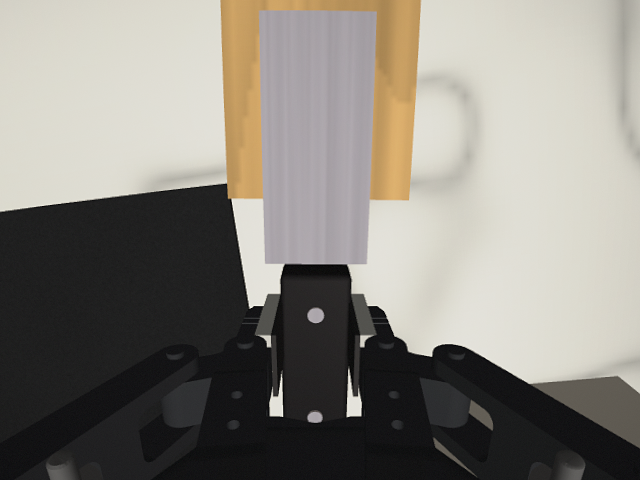

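The blade is centred on the ledge (blade mid u≈318, ledge mid u≈320) and is touching it. Sliding in.

Emit:
move_arm --series '[2,1.5,0,-0.1,0,0,0,2,2,0,0,0,0,0,2,2,0,0,0,0,0,2,0,0,0,0,0,0]'

```text
time: 5.92
tool_pos: [0.568, -0.2569, 0.0255]
tcp_rot: [3.133, -0.222, 0.003]
wrist_force: [-0.3, 0.3, -1.0]
width: 0.278
grip_force: 74.2
```

Emit:
move_arm --series '[2,1.5,0,0,0,0,0,2,1.5,0,0,0,0,0,2,1,0,0,0,0,0,2,0,0,0,0,0,0]'

```text
time: 6.42
tool_pos: [0.6061, -0.2622, 0.0252]
tcp_rot: [3.134, -0.223, 0.001]
wrist_force: [-0.4, 0.4, -1.1]
width: 0.279
grip_force: 74.3
```

Emit:
move_arm --series '[2,0.6,0,0.1,0,0,0,2,0.3,0,0,0,0,0,2,0.2,0,0,0,0,0,2,0,0,0,0,0,0]'

```text
time: 6.92
tool_pos: [0.6155, -0.2636, 0.0247]
tcp_rot: [-3.133, 0.223, 0.002]
wrist_force: [-4.5, 0.6, 5.2]
width: 0.283
grip_force: 75.1
```

Force at the back wall and TCP travel put the tip at about +80 mm, so it is home. Releasing and rising.

Emit:
move_arm --series '[5,0,0,0,0,0,0,5,0,0,0,0,0,0,5,0,0,-2,0,0,0,5,0,0,-5,0,0,0,8.5,0,0,-5,0,0,0]'

```text
time: 7.55
tool_pos: [0.6163, -0.2636, 0.1465]
tcp_rot: [3.134, -0.223, 0.001]
wrist_force: [0.3, -0.1, -0.2]
width: 0.78
grip_force: 0.0
```

```bash
python3 - <<'E'
from h import *
from scipy.optimize import least_squares
s=read_state(); q=s['q']; print(s['time'],s['tool_pos'],q)
D=[((.264,1.604),(.6743,.2379)),((-.0131,2.15),(np.hypot(.4574,.1123),.1192)),((q[1],q[2]),(np.hypot(*s['tool_pos'][:2]),s['tool_pos'][2]))]
def f(x):
    return np.ravel([[x[0]+x[1]*np.sin(a)+x[2]*np.sin(a+b)-r, x[3]+x[1]*np.cos(a)+x[2]*np.cos(a+b)-z] for (a,b),(r,z) in D])
r=least_squares(f,[0,.4,.4,.1]); print(r.x,r.cost)
c=calibration('top'); im=snap('top','t1.png')
for k in spacers(im,c,(165,160,470,310)): print(k[0],round(k[1],1),round(k[2]),round(k[3]))
A=plan([.4183,-.3335,.2],tool(-4.7),8.5)
E
```

```text
7.55 [ 0.6163 -0.2636  0.1465] [-0.4414  0.3225  1.7056  0.0001  1.113   1.2717]
[ 0.0053  0.5131  0.5598 -0.0934] 1.1161394904240356e-07
[0.4321 0.2172] 73.6 82 21
[0.4379 0.0767] -43.9 60 21
[0.5572 0.3205] -45.1 80 21
[0.5545 0.0506] 19.9 80 21
[0.574  0.1877] -56.8 80 21
[0.672  0.0082] 53.3 61 21
[0.6769 0.1443] 69.9 101 21
[ 0.6871 -0.1166] -78.1 81 21
[8.5,-1.9,0.96,-0.46,0,-0.1,8.7,8.5,-1.74,1.24,-0.46,0,-0.1,8.7,8.5,-1.53,1.48,-0.46,0,-0.1,8.7,8.5,-1.29,1.7,-0.45,0,-0.1,8.7,8.5,-1.02,1.87,-0.45,0,-0.1,8.7]
[8.5,-0.73,2.01,-0.45,0,-0.1,8.7,8.5,-0.42,2.09,-0.45,0,-0.1,8.7,8.5,-0.1,2.13,-0.44,0,-0.1,8.7,8.5,0.22,2.12,-0.44,0,-0.1,8.7,8.5,0.54,2.07,-0.44,0,-0.1,8.7]
-- 10
```

Emit:
move_arm --series '[8.5,-1.9,0.96,-0.46,0,0,8.7,8.5,-1.74,1.24,-0.46,0,0,8.7,8.5,-1.53,1.48,-0.46,0,0,8.7,8.5,-1.29,1.7,-0.45,0,0,8.7,8.5,-1.02,1.87,-0.45,0,0,8.7]'

```text
time: 8.22
tool_pos: [0.515, -0.298, 0.1687]
tcp_rot: [2.824, -1.376, 0.003]
wrist_force: [0.2, -0.3, 0.1]
width: 0.994
grip_force: 0.0
```

Emit:
move_arm --series '[8.5,-0.73,2.01,-0.45,0,0,8.7,8.5,-0.42,2.09,-0.45,0,0,8.7,8.5,-0.1,2.13,-0.45,0,0,8.7,8.5,0.22,2.12,-0.44,0,0,8.7,8.5,0.54,2.07,-0.44,0,0,8.7]'

```text
time: 8.85
tool_pos: [0.4135, -0.3315, 0.191]
tcp_rot: [-2.113, 2.324, -0.004]
wrist_force: [0.2, 0.1, -0.5]
width: 0.994
grip_force: 0.0
```

Emit:
move_arm --series '[8.5,0,0,0,0,0,0,8.5,0,0,0,0,0,0]'

```text
time: 9.1
tool_pos: [0.4144, -0.3311, 0.1902]
tcp_rot: [-2.121, 2.317, -0.003]
wrist_force: [-0.2, -0.4, 1.0]
width: 0.996
grip_force: 0.0
```

```bash
python3 - <<'E'
from h import *
s=read_state(); print(s['time'],s['tool_pos'],s['q'],R.from_rotvec(s['tcp_rot']).as_matrix())
a=snap('wrist','w4.png'); t=read_camera('top')[170:300,340:500]
t=cv2.resize(t,None,fx=2.5,fy=2.5,interpolation=cv2.INTER_CUBIC); a=cv2.resize(a,(400,300))
print(t.shape)
cv2.imwrite('pics/m1.png',np.vstack([t,a])[:,:,::-1])
plan([.4183,-.3335,.045],tool(-4.7),8.5)
E
```

```text
9.1 [ 0.4144 -0.3311  0.1902] [-0.7214  0.0264  1.9674  0.0005  1.146   2.5084] [[-0.0882 -0.9961  0.0016]
 [-0.9961  0.0882 -0.0009]
 [ 0.0007 -0.0017 -1.    ]]
(325, 400, 3)
[8.5,0.08,-0.13,4.82,0,0,-0.1,8.5,0.08,-0.13,4.82,0,0,-0.1,8.5,0.08,-0.13,4.82,0,0,-0.1]
-- 3
```

View pics/m1.png

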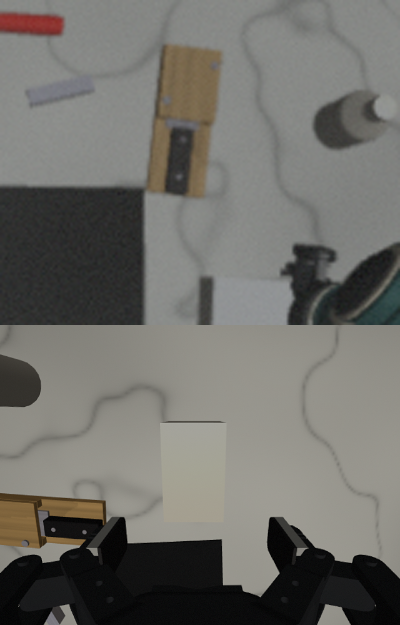

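The top view shows the scraper home, with only a sliver of blade before the handle. The wrist view shows the cup's top face with corners at about (258,157), (362,157), (358,315) and (261,315) in full-size pixels.

```bash
python3 - <<'E'
from h import *
c=calibration('wrist')
a,b,d,e=[pt(c,u,v,.075)[:2] for u,v in [(258,157),(362,157),(358,315),(261,315)]]
N=np.linalg.norm; m=(a+b+d+e)/4; x=a+b-d-e
print(N(a-b),N(d-e),N(x)/2,m,np.degrees(np.arctan2(x[1],x[0])))
yaw=np.degrees(np.arctan2(x[1],x[0]))
A=plan([*m,.045],tool(yaw+90),8.5)
B=plan([*m,.11],tool(yaw+90),6,cur=A)
mc=np.array([.4805,-.1247]); u=mc/N(mc); mc=mc+.012*u; print(mc)
C=plan([*mc,.09],tool(75.5),6,cur=B)
E
```

```text
0.06623053789436312 0.06899879745197732 0.1094676838526246 [ 0.4175 -0.3353] -95.48074632186112
[8.5,0.14,-0.11,4.82,0,0,0.1,8.5,0.14,-0.11,4.82,0,0,0.1,8.5,0.14,-0.11,4.82,0,0,0.1]
-- 3
[6,0,0,-3.25,0,0,0,6,0,0,-3.25,0,0,0]
-- 2
[ 0.4921 -0.1277]
[6,-2.37,-0.61,0.22,0,0,-9,6,-2.25,-0.97,0.22,0,0,-9,6,-2.07,-1.31,0.22,0,0,-9,6,-1.84,-1.62,0.22,0,0,-9,6,-1.57,-1.89,0.22,0,0,-9]
[6,-1.25,-2.11,0.22,0,0,-9,6,-0.91,-2.28,0.22,0,0,-9,6,-0.54,-2.39,0.22,0,0,-9,6,-0.16,-2.45,0.22,0,0,-9]
-- 9
```

Emit:
move_arm --series '[8.5,0.2,-0.1,4.8,0,0,0,8.5,0.2,-0.1,4.8,0,0,0,8.5,0,-0.1,4.8,0,0,0,8.5,0,0,0,0,0,0,6,0,0,0,0,0,0]' --grip_force 45

```text
time: 9.82
tool_pos: [0.4175, -0.3358, 0.0466]
tcp_rot: [-2.12, 2.318, -0.002]
wrist_force: [1.7, 0.3, 4.0]
width: 0.808
grip_force: 2.8
```

Emit:
move_arm --series '[6,0,0,0,0,0,0,6,0,0,0,0,0,0,6,0,0,0,0,0,0]'

```text
time: 10.2
tool_pos: [0.4174, -0.3361, 0.0472]
tcp_rot: [-2.119, 2.319, -0.005]
wrist_force: [-0.1, 1.5, 5.0]
width: 0.791
grip_force: 53.2
```

Emit:
move_arm --series '[6,0,0,-3,0,0,0,6,0,0,-3,0,0,0,6,-2.37,-0.6,0,0,0,-9,6,-2.25,-1,0,0,0,-9,6,-2.07,-1.3,0,0,0,-9]'

```text
time: 10.82
tool_pos: [0.441, -0.2653, 0.1056]
tcp_rot: [-2.606, 1.754, -0.0]
wrist_force: [0.5, 0.6, -1.6]
width: 0.788
grip_force: 52.4
```

Emit:
move_arm --series '[6,-1.84,-1.6,0,0,0,-9,6,-1.57,-1.9,0,0,0,-9,6,-1.25,-2.1,0,0,0,-9,6,-0.9,-2.3,0,0,0,-9,6,-0.54,-2.4,0,0,0,-9]'

```text
time: 11.45
tool_pos: [0.482, -0.1494, 0.1054]
tcp_rot: [3.079, -0.623, 0.0]
wrist_force: [-0.1, -0.8, -2.0]
width: 0.79
grip_force: 52.4
```

Emit:
move_arm --series '[6,-0.16,-2.45,0,0,0,-9,6,0,0,0,0,0,0,6,0,0,0,0,0,0]'

```text
time: 11.82
tool_pos: [0.4898, -0.1273, 0.1053]
tcp_rot: [3.117, -0.389, -0.0]
wrist_force: [-0.1, -0.4, -0.8]
width: 0.789
grip_force: 52.4
```

```bash
python3 - <<'E'
from h import *
s=read_state(); print(s['time'],s['tool_pos'],s['q'],s['width'],R.from_rotvec(s['tcp_rot']).as_matrix())
plan([.4921,-.1277,.051],tool(75.5),6)
E
```

```text
11.825 [ 0.4898 -0.1273  0.1053] [-0.3032  0.0718  2.0917 -0.0005  0.9783  1.5162] 0.7887629505795443 [[ 0.9693 -0.2458 -0.0003]
 [-0.2458 -0.9693 -0.0003]
 [-0.0002  0.0004 -1.    ]]
[6,0.11,-0.01,2.72,0,0,0.1,6,0.11,-0.01,2.72,0,0,0.1]
-- 2
```

Emit:
move_arm --series '[6,0.1,0,2.7,0,0,0,6,0.1,0,2.3,0,0,0,6,0,0,0.4,0,0,0,6,0,0,0.1,0,0,0,6,0,0,0,0,0,0]'

```text
time: 12.45
tool_pos: [0.4925, -0.1281, 0.051]
tcp_rot: [3.117, -0.389, 0.002]
wrist_force: [-0.4, 0.1, -2.3]
width: 0.791
grip_force: 52.4
```

Emit:
move_arm --series '[8.5,0,0,0,0,0,0,8.5,0,0,0,0,0,0,8.5,0,0,-3,0,0,0,8.5,0,0,-5,0,0,0,8.5,0,0,-3,0,0,0]'

```text
time: 13.08
tool_pos: [0.4934, -0.1279, 0.1633]
tcp_rot: [3.117, -0.387, 0.006]
wrist_force: [0.1, 0.4, 0.3]
width: 0.993
grip_force: 0.0
```

Emit:
move_arm --series '[8.5,0,0,0,0,0,0,8.5,0,0,0,0,0,0]'

```text
time: 13.32
tool_pos: [0.4916, -0.1274, 0.1598]
tcp_rot: [-3.118, 0.387, 0.001]
wrist_force: [0.1, -0.5, -0.7]
width: 0.994
grip_force: 0.0
```

```bash
python3 - <<'E'
from h import *
s=read_state(); print(s['time'],s['tool_pos'],s['q'],s['width'])
# stage A: cup centre below; pre-grasp and grasp at tilt -60 (pointing inward az -14.5+180)
cc=np.array([.492,-.1277,.0405]); az=-14.3; u=np.array([np.cos(np.radians(az)),np.sin(np.radians(az)),0]); back=np.array([*(u[:2]*np.sin(np.pi/3)),.5])
T=tool(-104.4,-60,az)
print(T.as_matrix()[:,2])
A=plan(cc+back*.11+np.array([0,0,.05]),T,8.5)
B=plan(cc+back*.11,T,8.5,cur=A)
plan(cc+back*.009,T,8.5,cur=B)
E
```

```text
13.325 [ 0.4916 -0.1274  0.1598] [-0.3026  0.0131  2.0408  0.      1.0884  1.5152] 0.9936748791566997
[-0.8392  0.2139 -0.5   ]
[8.5,1.37,0.01,0.2,0,-8.6,0,8.5,1.38,0.01,0,0,-8.6,0,8.5,1.37,0.01,-0.21,0,-8.6,0,8.5,1.32,0,-0.41,0,-8.6,0,8.5,1.24,0,-0.6,0,-8.6,0]
[8.5,1.14,0,-0.78,0,-8.6,0,8.5,1.01,0,-0.94,0,-8.6,0]
-- 7
[8.5,2.17,0,1.25,0,0,0,8.5,2.17,0,1.25,0,0,0]
-- 2
[8.5,0,0,3.37,0,0,0,8.5,0,0,3.37,0,0,0,8.5,0,0,3.37,0,0,0]
-- 3
```

Emit:
move_arm --series '[8.5,1.37,0,0.2,0,-8.6,0,8.5,1.38,0,0,0,-8.6,0,8.5,1.37,0,-0.2,0,-8.6,0,8.5,1.32,0,-0.4,0,-8.6,0,8.5,1.24,0,-0.6,0,-8.6,0]'

```text
time: 13.95
tool_pos: [0.5581, -0.1442, 0.1482]
tcp_rot: [-2.815, 0.349, 1.121]
wrist_force: [-0.4, -0.4, 0.1]
width: 0.992
grip_force: 0.0
```

Emit:
move_arm --series '[8.5,1.14,0,-0.8,0,-8.6,0,8.5,1,0,-0.9,0,-8.6,0,8.5,2.2,0,1.25,0,0,0,8.5,2.2,0,1.25,0,0,0,8.5,0,0,0,0,0,0]'

```text
time: 14.58
tool_pos: [0.5827, -0.1504, 0.0931]
tcp_rot: [-2.593, 0.322, 1.51]
wrist_force: [0.6, 0.7, -0.6]
width: 0.997
grip_force: 0.0
```

```bash
python3 - <<'E'
from h import *
s=read_state(); print(s['time'],s['tool_pos'],s['q'],s['wrist_force'])
cc=np.array([.492,-.1277,.0405]); az=-14.3; u=np.array([np.cos(np.radians(az)),np.sin(np.radians(az)),0]); back=np.array([*(u[:2]*np.sin(np.pi/3)),.5])
T=tool(-104.4,-60,az)
plan(cc+back*.009,T,8.5)
a=snap('wrist','w5.png'); b=read_camera('side')[120:360,200:520]
cv2.imwrite('pics/m2.png',np.vstack([cv2.resize(a,(400,300)),cv2.resize(b,(400,300))])[:,:,::-1])
E
```

```text
14.575 [ 0.5827 -0.1504  0.0931] [-0.2785  0.9379  1.176  -0.0312  2.0818  1.5398] [ 0.5688  0.6948 -0.5559]
[8.5,-0.02,0.01,4.91,0.1,0.2,0.1,8.5,-0.04,0.02,4.91,0.1,0.2,0.1]
-- 2
```

View pics/m2.png

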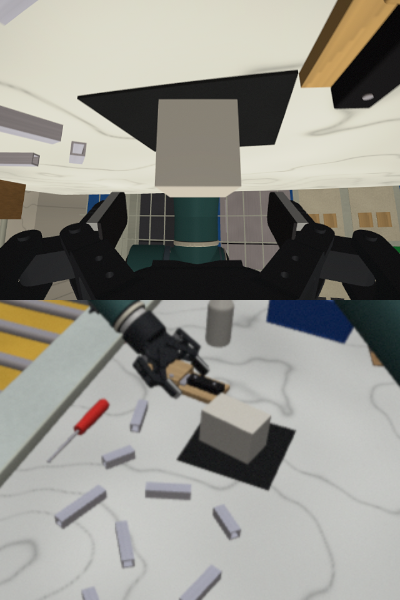

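The wrist and side views show the cup upside down on the mat, centred between the open fingers. Advancing and gripping.

Emit:
move_arm --series '[8.5,0,0,4,0,0.2,0,8.5,0,0,4,0,0.2,0,8.5,0,0,1.8,0,0,0,8.5,0,0,0,0,0,0,6,0,0,0,0,0,0]' --grip_force 60

```text
time: 15.3
tool_pos: [0.504, -0.1306, 0.0482]
tcp_rot: [-2.606, 0.324, 1.491]
wrist_force: [0.3, -0.6, 0.1]
width: 0.812
grip_force: 0.0
```

Emit:
move_arm --series '[6,0,0,0,0,0,0,6,0,0,0,0,0,0,6,0,0,0,0,0,0]'

```text
time: 15.68
tool_pos: [0.5041, -0.1307, 0.0484]
tcp_rot: [-2.604, 0.324, 1.493]
wrist_force: [1.6, -0.5, 6.7]
width: 0.788
grip_force: 66.7
```

```bash
python3 - <<'E'
from h import *
s=read_state(); print(s['time'],s['tool_pos'],s['q'],s['wrist_force'],s['width'],s['grip_force'])
az=-14.5
A=plan(np.array(s['tool_pos'])+[0,0,.08],R.from_rotvec(s['tcp_rot']),6)
r=.508-.0045
tgt=np.array([r*np.cos(np.radians(az)),r*np.sin(np.radians(az)),.0658])
B=plan(tgt+[0,0,.045],tool(-104.5,30,az),6,cur=A)
E
```

```text
15.675 [ 0.5041 -0.1307  0.0484] [-0.2819  0.8502  1.4296 -0.032   1.9026  1.5431] [ 1.6169 -0.4844  6.6513] 0.7880428619590737 66.73641046509147
[6,-3.45,0,-2.02,0,0,0,6,-3.45,0,-2.02,0,0,0]
-- 2
[6,0.06,0,0.24,0,9,0,6,0.03,0,0.25,0,9,0,6,-0.01,0,0.25,0,9,0,6,-0.05,0,0.24,0,9,0,6,-0.09,0,0.23,0,9,0]
[6,-0.12,0,0.21,0,9,0,6,-0.15,0,0.19,0,9,0,6,-0.18,0,0.17,0,9,0,6,-0.21,0,0.14,0,9,0,6,-0.22,0,0.1,0,9,0]
-- 10
```

Emit:
move_arm --series '[6,-3.45,0,-2,0,0,0,6,-3.45,0,-2,0,0,0,6,0,0,0.2,0,9,0,6,0,0,0.2,0,9,0,6,0,0,0.2,0,9,0]'

```text
time: 16.3
tool_pos: [0.4996, -0.1295, 0.1228]
tcp_rot: [-2.931, 0.364, 0.849]
wrist_force: [-0.3, -0.4, -2.0]
width: 0.79
grip_force: 66.6
```

Emit:
move_arm --series '[6,0,0,0.2,0,9,0,6,0,0,0.2,0,9,0,6,-0.1,0,0.2,0,9,0,6,-0.1,0,0.2,0,9,0,6,-0.2,0,0.2,0,9,0]'

```text
time: 16.92
tool_pos: [0.4925, -0.1277, 0.1145]
tcp_rot: [3.072, -0.381, 0.34]
wrist_force: [-0.1, 0.3, -1.2]
width: 0.79
grip_force: 66.7
```

Emit:
move_arm --series '[6,-0.2,0,0.1,0,9,0,6,-0.2,0,0.1,0,9,0,6,0,0,0,0,0,0,6,0,0,0,0,0,0]'

```text
time: 17.42
tool_pos: [0.4901, -0.1272, 0.1118]
tcp_rot: [2.949, -0.366, 0.797]
wrist_force: [0.2, -0.4, -0.4]
width: 0.791
grip_force: 66.9
```

```bash
python3 - <<'E'
from h import *
s=read_state(); print(s['time'],s['tool_pos'],s['q'],s['wrist_force'],s['width'],s['grip_force'],R.from_rotvec(s['tcp_rot']).as_matrix())
az=-14.5
r=.500
tgt=np.array([r*np.cos(np.radians(az)),r*np.sin(np.radians(az)),.0725])
B=plan(tgt,tool(-104.5,30,az),6)
b=read_camera('side')[150:330,250:490]
cv2.imwrite('pics/s2.png',cv2.resize(b,(640,480))[:,:,::-1])
E
```

```text
17.425 [ 0.4901 -0.1272  0.1118] [-0.3317 -0.2249  2.4498  0.1113  0.3925  1.3948] [ 0.2232 -0.3617 -0.412 ] 0.7910862719860375 66.94934198632836 [[ 0.8376 -0.2446  0.4884]
 [-0.2113 -0.9696 -0.1233]
 [ 0.5037  0.0001 -0.8639]]
[6,-2.53,-0.05,3.08,-0.2,-0.2,0.3]
-- 1
```

View pics/s2.png

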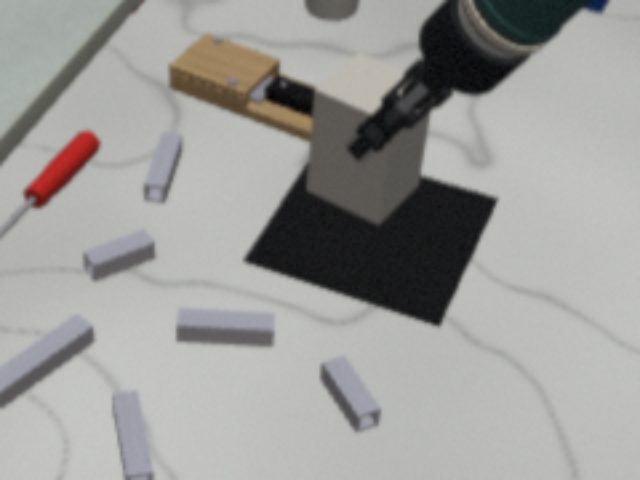

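The side view shows the cup standing tall in the grip above the mat, mouth facing outward. Lowering it.

Emit:
move_arm --series '[6,-1,0,1.7,0,0,0,6,-0.8,0,1.4,0,0,0,6,-0.2,0,0.35,0,0,0,6,0,0,0,0,0,0,6,0,0,0,0,0,0]'

```text
time: 18.1
tool_pos: [0.4897, -0.127, 0.0714]
tcp_rot: [2.949, -0.366, 0.798]
wrist_force: [0.3, -1.5, -1.3]
width: 0.79
grip_force: 67.0
```

Emit:
move_arm --series '[6,-0.1,0,0.15,0,0,0,6,0,0,0,0,0,0,6,0,0,0,0,0,0]'

```text
time: 18.48
tool_pos: [0.4895, -0.127, 0.0698]
tcp_rot: [2.948, -0.366, 0.8]
wrist_force: [-4.1, 0.6, 6.7]
width: 0.789
grip_force: 67.6
```

Emit:
move_arm --series '[8.5,0,0,0,0,0,0,8.5,0,0,0,0,0,0,8.5,0,0,-2,0,0,0,8.5,0,0,-4,0,0,0,8.5,0,0,-5,0,0,0]'

```text
time: 19.1
tool_pos: [0.4332, -0.1127, 0.1629]
tcp_rot: [2.952, -0.367, 0.791]
wrist_force: [1.1, -0.0, -0.4]
width: 0.996
grip_force: 0.0
```

Emit:
move_arm --series '[8.5,2,0,-3,0,0,0,8.5,0,0,0,0,0,0,8.5,0,0,0,0,0,0]'

```text
time: 19.48
tool_pos: [0.4363, -0.1134, 0.1986]
tcp_rot: [2.951, -0.366, 0.794]
wrist_force: [-0.0, 0.5, -0.3]
width: 0.993
grip_force: 0.0
```

```bash
python3 - <<'E'
from h import *
s=read_state(); print(s['time'],s['tool_pos'],s['q'],R.from_rotvec(s['tcp_rot']).as_matrix())
a=snap('wrist','w6.png');b=read_camera('side')[150:330,250:490]
cv2.imwrite('pics/m3.png',np.vstack([cv2.resize(a,(400,300)),cv2.resize(b,(400,300))])[:,:,::-1])
E
```

```text
19.475 [ 0.4363 -0.1134  0.1986] [-0.3479 -0.5049  2.4485  0.081   0.6758  1.4202] [[ 0.8386 -0.2445  0.4868]
 [-0.2115 -0.9696 -0.1227]
 [ 0.5021 -0.0001 -0.8648]]
```

View pics/m3.png

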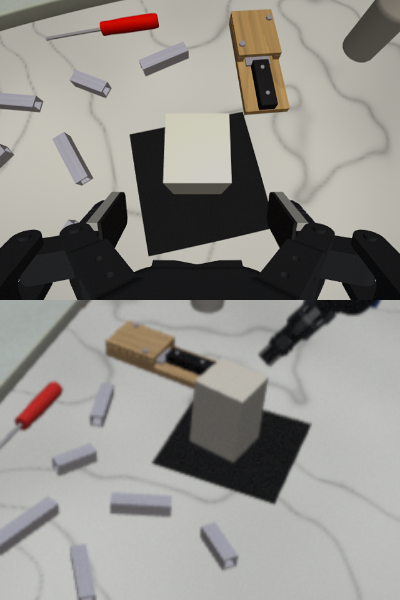

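Both views show the cup standing stably on its end with the mouth outward. The top face corners in the wrist picture are about (262,181), (368,181), (370,294) and (261,293) in full-size pixels.

```bash
python3 - <<'E'
from h import *
c=calibration('wrist'); N=np.linalg.norm
a,b,d,e=[pt(c,u,v,.113)[:2] for u,v in [(262,181),(368,181),(370,294),(261,293)]]
m=(a+b+d+e)/4; x=a+b-d-e; print(N(a-b),N(d-e),N(x)/2,m,'yaw',np.degrees(np.arctan2(x[1],x[0])),'az',np.degrees(np.arctan2(m[1],m[0])))
cc=np.array([*m,.058]); az=-14.2; u=np.array([np.cos(np.radians(az)),np.sin(np.radians(az)),0]); back=np.array([*(u[:2]*np.sin(np.pi/3)),.5])
T=tool(az-90,-60,az)
A=plan(cc+back*.12+np.array([0,0,.07]),T,8.5)
B=plan(cc+back*.12,T,8.5,cur=A)
E
```

```text
0.07053167077958661 0.06705925702171243 0.07503248318292943 [ 0.4945 -0.1281] yaw -13.957129003150415 az -14.520804099469489
[8.5,1.38,0,0.9,0,-9,0,8.5,1.5,0,0.68,0,-9,0,8.5,1.59,0,0.43,0,-9,0,8.5,1.64,0,0.18,0,-9,0,8.5,1.65,0,-0.08,0,-9,0]
[8.5,1.61,0,-0.34,0,-9,0,8.5,1.54,0,-0.59,0,-9,0,8.5,1.43,0,-0.82,0,-9,0,8.5,1.28,0,-1.03,0,-9,0,8.5,1.11,0,-1.22,0,-9,0]
-- 10
[8.5,3.03,0,1.75,0,0,0,8.5,3.03,0,1.75,0,0,0]
-- 2
```

Emit:
move_arm --series '[8.5,1.4,0,0.9,0,-9,0,8.5,1.5,0,0.7,0,-9,0,8.5,1.6,0,0.4,0,-9,0,8.5,1.65,0,0.2,0,-9,0,8.5,1.65,0,-0.1,0,-9,0]'

```text
time: 20.2
tool_pos: [0.5173, -0.1339, 0.1936]
tcp_rot: [-3.058, 0.38, 0.409]
wrist_force: [-0.2, -0.7, 0.4]
width: 0.999
grip_force: 0.0
```

Emit:
move_arm --series '[8.5,1.6,0,-0.3,0,-9,0,8.5,1.55,0,-0.6,0,-9,0,8.5,1.4,0,-0.8,0,-9,0,8.5,1.3,0,-1,0,-9,0,8.5,1.1,0,-1.2,0,-9,0]'

```text
time: 20.82
tool_pos: [0.5964, -0.1538, 0.1879]
tcp_rot: [-2.595, 0.322, 1.506]
wrist_force: [-0.0, 0.9, 0.2]
width: 0.995
grip_force: 0.0
```

Emit:
move_arm --series '[8.5,3,0,1.7,0,0,0,8.5,3,0,1.7,0,0,0,8.5,0,0,0,0,0,0,8.5,0,0,0,0,0,0]'

```text
time: 21.32
tool_pos: [0.5966, -0.1539, 0.1214]
tcp_rot: [-2.6, 0.323, 1.498]
wrist_force: [-0.4, -0.1, 0.4]
width: 0.996
grip_force: 0.0
```

```bash
python3 - <<'E'
from h import *
s=read_state(); print(s['time'],s['tool_pos'],s['q'],s['wrist_force'])
cc=np.array([.4945,-.1281,.058]); az=-14.2; u=np.array([np.cos(np.radians(az)),np.sin(np.radians(az)),0]); back=np.array([*(u[:2]*np.sin(np.pi/3)),.5])
plan(cc+back*.009,tool(az-90,-60,az),8.5)
E
```

```text
21.325 [ 0.5966 -0.1539  0.1214] [-0.2781  0.9291  1.1293 -0.0316  2.1282  1.5385] [-0.4207 -0.0657  0.3957]
[8.5,0.07,0,3.8,0,0,0,8.5,0.07,0,3.8,0,0,0,8.5,0.07,0,3.8,0,0,0]
-- 3
```

Emit:
move_arm --series '[8.5,0.1,0,3.8,0,0,0,8.5,0.1,0,3.8,0,0,0,8.5,0,0,3.8,0,0,0,8.5,0,0,0,0,0,0,6,0,0,0,0,0,0]' --grip_force 60

```text
time: 21.95
tool_pos: [0.5038, -0.1306, 0.0643]
tcp_rot: [-2.605, 0.324, 1.491]
wrist_force: [0.2, 0.8, -0.2]
width: 0.813
grip_force: 0.0
```

Emit:
move_arm --series '[6,0,0,0,0,0,0,6,0,0,0,0,0,0,6,0,0,0,0,0,0]'

```text
time: 22.32
tool_pos: [0.5044, -0.1308, 0.0644]
tcp_rot: [-2.605, 0.324, 1.492]
wrist_force: [2.2, -0.4, 6.8]
width: 0.787
grip_force: 68.4
```

```bash
python3 - <<'E'
from h import *
s=read_state(); p=np.array(s['tool_pos']);print(s['time'],p,s['wrist_force'],s['width'],s['grip_force'])
az=-14.2; u=np.array([np.cos(np.radians(az)),np.sin(np.radians(az))]); d=p-[.4945,-.1281,.058]; ro=d[:2]@u; print('off',ro,d[2])
A=plan(p+[0,0,.06],R.from_rotvec(s['tcp_rot']),6)
cc=np.array([.488,-.1262,.0405]); off=np.array([*(-d[2]*u),ro])
tgt=cc+off; print('tgt',tgt)
plan(tgt+[0,0,.045],tool(az-90,30,az),6,cur=A)
E
```

```text
22.325 [ 0.5044 -0.1308  0.0644] [ 2.2218 -0.4228  6.8157] 0.7868921788321929 68.4213638305664
off 0.010218722769363442 0.006432470957462667
[6,-2.59,0,-1.52,0,0,0,6,-2.59,0,-1.52,0,0,0]
-- 2
tgt [ 0.4818 -0.1246  0.0507]
[6,0.13,0,0.35,0,9,0,6,0.07,0,0.36,0,9,0,6,0.02,0,0.37,0,9,0,6,-0.04,0,0.37,0,9,0,6,-0.1,0,0.36,0,9,0]
[6,-0.15,0,0.34,0,9,0,6,-0.2,0,0.31,0,9,0,6,-0.25,0,0.27,0,9,0,6,-0.29,0,0.23,0,9,0,6,-0.32,0,0.18,0,9,0]
-- 10
```

Emit:
move_arm --series '[6,-2.6,0,-1.5,0,0,0,6,-2.6,0,-1.5,0,0,0,6,0.1,0,0.35,0,9,0,6,0,0,0.35,0,9,0,6,0,0,0.35,0,9,0]'

```text
time: 22.95
tool_pos: [0.4962, -0.1287, 0.117]
tcp_rot: [-2.931, 0.364, 0.849]
wrist_force: [0.3, 0.1, -1.8]
width: 0.789
grip_force: 68.0
```

Emit:
move_arm --series '[6,0,0,0.35,0,9,0,6,-0.1,0,0.35,0,9,0,6,-0.15,0,0.35,0,9,0,6,-0.2,0,0.3,0,9,0,6,-0.25,0,0.25,0,9,0]'

```text
time: 23.58
tool_pos: [0.4845, -0.1256, 0.1031]
tcp_rot: [3.072, -0.381, 0.34]
wrist_force: [0.3, -0.1, -2.5]
width: 0.79
grip_force: 67.9
```

Emit:
move_arm --series '[6,-0.3,0,0.2,0,9,0,6,-0.3,0,0.2,0,9,0,6,0,0,0,0,0,0,6,0,0,0,0,0,0]'

```text
time: 24.08
tool_pos: [0.4813, -0.125, 0.0975]
tcp_rot: [2.949, -0.366, 0.798]
wrist_force: [0.4, 0.2, -0.6]
width: 0.787
grip_force: 68.0
```

```bash
python3 - <<'E'
from h import *
s=read_state(); print(s['time'],s['tool_pos'],s['q'],s['wrist_force'],s['width'],s['grip_force'],R.from_rotvec(s['tcp_rot']).as_matrix()[2])
plan([.4818,-.1246,.0507],tool(-104.2,30,-14.2),6)
E
```

```text
24.075 [ 0.4813 -0.125   0.0975] [-0.3341 -0.2196  2.4784  0.1251  0.3584  1.3782] [ 0.3587  0.2495 -0.5934] 0.7866181095016825 67.98794746398926 [ 0.5043  0.0002 -0.8635]
[6,-2.33,-0.05,4.07,0,-0.3,0]
-- 1
```

Emit:
move_arm --series '[6,-1,0,1.7,0,0,0,6,-0.8,0,1.5,0,0,0,6,-0.3,0,0.5,0,0,0,6,0,0,0,0,0,0,6,0,0,0,0,0,0]'

```text
time: 24.7
tool_pos: [0.4812, -0.1249, 0.0539]
tcp_rot: [2.949, -0.366, 0.798]
wrist_force: [0.6, -0.1, -2.2]
width: 0.784
grip_force: 68.0
```

Emit:
move_arm --series '[6,-0.1,0,0.3,0,0,0,6,-0.1,0,0.1,0,0,0,6,0,0,0,0,0,0,6,0,0,0,0,0,0]'

```text
time: 25.2
tool_pos: [0.4803, -0.1246, 0.0485]
tcp_rot: [2.95, -0.366, 0.797]
wrist_force: [-1.0, 0.2, 0.7]
width: 0.794
grip_force: 68.2
```

Emit:
move_arm --series '[8.5,0,0,0,0,0,0,8.5,0,0,0,0,0,0,8.5,0,0,0,0,0,0,8.5,0,0,-2,0,0,0,8.5,0,0,-4,0,0,0]'

```text
time: 25.82
tool_pos: [0.4496, -0.1168, 0.099]
tcp_rot: [2.952, -0.367, 0.79]
wrist_force: [0.8, -1.0, -0.2]
width: 0.995
grip_force: 0.0
```

Emit:
move_arm --series '[8.5,0,0,-4,0,0,0,8.5,2,0,-3,0,0,0,8.5,3,0,-3,0,-9,0,8.5,0,0,0,0,-9,0,8.5,0,0,0,0,-9,0]'

```text
time: 26.45
tool_pos: [0.445, -0.1158, 0.2137]
tcp_rot: [3.109, -0.386, 0.086]
wrist_force: [0.8, 0.6, -1.0]
width: 0.998
grip_force: 0.0
```

Emit:
move_arm --series '[8.5,0,0,0,0,-3,0,8.5,0,0,0,0,0,0,8.5,0,0,0,0,0,0]'

```text
time: 26.82
tool_pos: [0.4435, -0.1153, 0.2111]
tcp_rot: [3.117, -0.387, 0.005]
wrist_force: [-0.5, 0.3, 0.9]
width: 0.996
grip_force: 0.0
```

```bash
python3 - <<'E'
from h import *
s=read_state(); print(s['time'],s['tool_pos'],s['q'],R.from_rotvec(s['tcp_rot']).as_matrix()[:,2])
a=snap('wrist','w7.png');b=read_camera('side')[150:330,250:490]
cv2.imwrite('pics/m4.png',np.vstack([cv2.resize(a,(400,300)),cv2.resize(b,(400,300))])[:,:,::-1])
im=snap('top','t2.png')
for k in spacers(im,calibration('top'),(165,160,390,310)): print(k[0],round(k[1],1),round(k[2]),round(k[3]))
E
```

```text
26.825 [ 0.4435 -0.1153  0.2111] [-0.3089 -0.1376  2.0823  0.0003  1.1934  1.5089] [ 0.0034 -0.0008 -1.    ]
[0.4324 0.2173] 72.5 81 20
[0.4382 0.0768] -42.7 59 20
[0.5566 0.3203] -45.8 80 22
[0.554  0.0509] 20.0 80 20
[0.5739 0.188 ] -56.8 80 21
[0.6717 0.0084] 53.6 61 21
[0.6769 0.1446] 69.6 102 21
[ 0.6874 -0.1171] -77.7 80 21
```

View pics/m4.png

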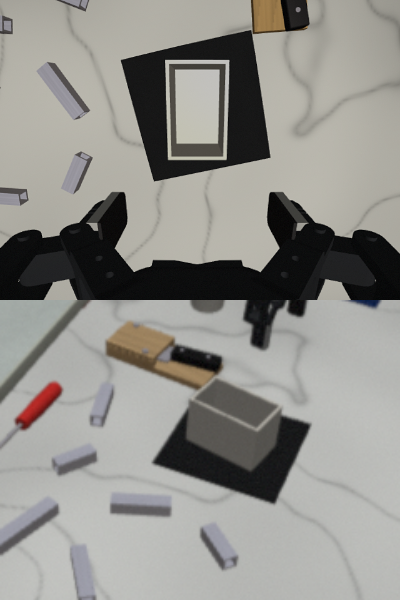

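The cup stands mouth up on the mat. The rim's outer corners in the wrist picture are about (266,98), (366,98), (363,256) and (269,256) in full-size pixels, and all the spacers are where they were.

```bash
cat >> h.py <<'E'
def go(xy,yaw,z,op,cur=None,**k): return plan([*xy,z],tool(yaw),op,cur=cur,half=False,**k)
E
python3 - <<'E'
from h import *
c=calibration('wrist'); N=np.linalg.norm
a,b,d,e=[pt(c,u,v,.078)[:2] for u,v in [(266,98),(366,98),(363,256),(269,256)]]
m=(a+b+d+e)/4; x=a+b-d-e; print(N(a-b),N(d-e),N(x)/2,m,'yaw',np.degrees(np.arctan2(x[1],x[0])))
A=go([.5540,.0509],-70,.09,5)
go([.5540,.0509],-70,.015,5,A)
E
```

```text
0.06638579476924641 0.0687015184596722 0.10917366414007258 [ 0.4843 -0.1262] yaw -14.165393679155924
[5,1.32,-3.76,2.44,0,0,-6.8,5,1.76,-3.58,2.44,0,0,-6.8,5,2.18,-3.34,2.44,0,0,-6.8,5,2.56,-3.06,2.43,0,0,-6.8,5,2.91,-2.73,2.43,0,0,-6.8]
-- 5
[5,0,0,3.75,0,0,0,5,0,0,3.75,0,0,0]
-- 2
```

Emit:
move_arm --series '[5,1.32,-3.76,2.4,0,0,-6.8,5,1.76,-3.58,2.4,0,0,-6.8,5,2.18,-3.34,2.4,0,0,-6.8,5,2.56,-3.06,2.4,0,0,-6.8,5,2.9,-2.7,2.4,0,0,-6.8]'

```text
time: 27.6
tool_pos: [0.5552, 0.0513, 0.0916]
tcp_rot: [3.092, 0.547, 0.007]
wrist_force: [-0.2, -0.0, -0.1]
width: 0.582
grip_force: 0.0
```

Emit:
move_arm --series '[5,0,0,0,0,0,0,5,0,0,0,0,0,0]'

```text
time: 27.85
tool_pos: [0.5544, 0.05, 0.0921]
tcp_rot: [3.093, 0.54, 0.005]
wrist_force: [-0.9, -0.0, 0.4]
width: 0.587
grip_force: 0.0
```

```bash
python3 - <<'E'
from h import *
s=read_state(); print(s['time'],s['tool_pos'],s['q'])
A=go([.5540,.0509],-70,.015,5,step=4)
B=go([.5540,.0509],-70,.15,1,A)
m=np.array([.4843,-.1262]); ey=np.array([np.sin(np.radians(14.2)),np.cos(np.radians(14.2))])
C=go(m+.016*ey,-104.2,.15,1,B)
D=go(m+.016*ey,-104.2,.092,1,C)
E
```

```text
27.85 [0.5544 0.05   0.0921] [ 0.0459  0.1778  1.9995 -0.0016  0.961   1.2717]
[5,-0.01,-0.06,3.86,0.1,-0.1,-0.1,5,-0.01,-0.06,3.86,0.1,-0.1,-0.1]
-- 2
[1,0,0,-4.5,0,0,0,1,0,0,-4.5,0,0,0,1,0,0,-4.5,0,0,0]
-- 3
[1,-2.93,3.23,0,0,0,8.6,1,-2.41,3.63,0,0,0,8.6,1,-1.85,3.95,0,0,0,8.6,1,-1.24,4.18,0,0,0,8.6]
-- 4
[1,0,0,2.9,0,0,0,1,0,0,2.9,0,0,0]
-- 2
```

Emit:
move_arm --series '[5,0,0,3.85,0,0,0,5,0,0,3.85,0,0,0,5,0,0,0,0,0,0,1,0,0,0,0,0,0,1,0,0,0,0,0,0]' --grip_force 60

```text
time: 28.48
tool_pos: [0.5572, 0.0498, 0.0177]
tcp_rot: [3.093, 0.54, 0.012]
wrist_force: [0.4, -0.0, -0.2]
width: 0.214
grip_force: 60.4
```

Emit:
move_arm --series '[1,0,0,0,0,0,0,1,0,0,0,0,0,0,1,0,0,-4.5,0,0,0,1,0,0,-4.5,0,0,0,1,0,0,-4.5,0,0,0]'

```text
time: 29.1
tool_pos: [0.5549, 0.0503, 0.1523]
tcp_rot: [3.093, 0.541, 0.008]
wrist_force: [0.5, -0.0, -0.2]
width: 0.213
grip_force: 60.4
```

Emit:
move_arm --series '[1,-2.93,3.23,0,0,0,8.6,1,-2.4,3.63,0,0,0,8.6,1,-1.85,3.95,0,0,0,8.6,1,-1.25,4.2,0,0,0,8.6,1,0,0,0,0,0,0]'

```text
time: 29.72
tool_pos: [0.4875, -0.1133, 0.1508]
tcp_rot: [3.114, -0.404, 0.008]
wrist_force: [0.2, -0.5, -1.0]
width: 0.213
grip_force: 60.4
```

Emit:
move_arm --series '[1,0,0,2.5,0,0,0,1,0,0,2,0,0,0,1,0,0,0,0,0,0,1,0,0,0,0,0,0]'

```text
time: 30.22
tool_pos: [0.4892, -0.1109, 0.1058]
tcp_rot: [3.116, -0.396, 0.008]
wrist_force: [0.7, 0.0, -0.8]
width: 0.214
grip_force: 60.4
```

```bash
python3 - <<'E'
from h import *
s=read_state(); print(s['time'],s['tool_pos'],s['width'],s['grip_force'])
m=np.array([.4843,-.1262]); ey=np.array([np.sin(np.radians(14.2)),np.cos(np.radians(14.2))])
D=go(m+.016*ey,-104.2,.092,1)
a=snap('wrist','w8.png')
E
```

```text
30.225 [ 0.4892 -0.1109  0.1058] 0.21356822147250756 60.41159391403198
[1,-0.1,0.01,1.38,0,-0.3,-0.3]
-- 1
```

View pics/w8.png

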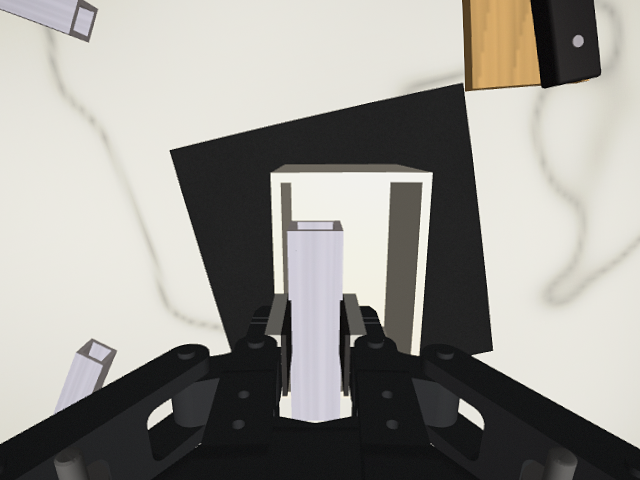

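The picture shows the spacer held over the left half of the cup mouth, parallel to the walls. Lowering to the rim and releasing.

Emit:
move_arm --series '[1,-0.1,0,1.4,0,0,0,1,0,0,0,0,0,0,3.5,0,0,0,0,0,0,3.5,0,0,0,0,0,0,3.5,0,0,-4,0,0,0]'

```text
time: 30.9
tool_pos: [0.4843, -0.1102, 0.1281]
tcp_rot: [-3.116, 0.398, 0.006]
wrist_force: [-0.8, 1.8, 0.2]
width: 0.412
grip_force: 0.0
```

Emit:
move_arm --series '[5,0,0,-3,0,0,0,5,0,0,0,0,0,0,5,0,0,0,0,0,0]'

```text
time: 31.28
tool_pos: [0.4868, -0.1108, 0.1604]
tcp_rot: [3.116, -0.398, 0.005]
wrist_force: [0.3, 0.3, 0.5]
width: 0.585
grip_force: 0.0
```

```bash
python3 - <<'E'
from h import *
s=read_state(); print(s['time'],s['tool_pos'])
im=read_camera('top')
for k in spacers(im,calibration('top'),(165,160,390,310)): print(k[0],round(k[1],1),round(k[2]),round(k[3]))
im=read_camera('wrist'); cv2.imwrite('pics/w9.png',im[:,:,::-1]); print(im[180:300:30,280:440:20].astype(int).sum(2))
A=go([.4324,.2173],-17.5,.1,5)
E
```

```text
31.275 [ 0.4868 -0.1108  0.1604]
[0.4323 0.2172] 73.1 81 20
[0.4381 0.0767] -43.1 60 20
[0.5573 0.3203] -44.9 80 22
[0.5739 0.1877] -56.5 80 21
[0.6721 0.0084] 53.0 60 21
[0.6769 0.1442] 68.9 101 22
[ 0.6873 -0.1169] -77.1 81 21
[[298 668 670 670 671 227 677  85]
 [ 54 637 559 667 669 224 598  88]
 [ 83 664 568 664 663 228  69  80]
 [ 88 657 572 658 662 224  83  90]]
[5,-1.34,-3.04,0.59,0,0,-8.7,5,-0.87,-3.21,0.59,0,0,-8.7,5,-0.37,-3.3,0.59,0,0,-8.7,5,0.13,-3.32,0.59,0,0,-8.7,5,0.63,-3.26,0.59,0,0,-8.7]
[5,1.12,-3.13,0.59,0,0,-8.7,5,1.58,-2.92,0.59,0,0,-8.7,5,2,-2.65,0.59,0,0,-8.7,5,2.38,-2.32,0.59,0,0,-8.7,5,2.71,-1.93,0.59,0,0,-8.7]
-- 10
```

Emit:
move_arm --series '[5,-1.34,-3.04,0.6,0,0,-8.7,5,-0.87,-3.21,0.6,0,0,-8.7,5,-0.37,-3.3,0.6,0,0,-8.7,5,0.13,-3.32,0.6,0,0,-8.7,5,0.63,-3.26,0.6,0,0,-8.7]'

```text
time: 32.0
tool_pos: [0.4591, 0.054, 0.129]
tcp_rot: [3.039, 0.792, 0.001]
wrist_force: [-0.0, -0.1, -1.1]
width: 0.588
grip_force: 0.0
```

Emit:
move_arm --series '[5,1.12,-3.13,0.6,0,0,-8.7,5,1.58,-2.92,0.6,0,0,-8.7,5,2,-2.65,0.6,0,0,-8.7,5,2.38,-2.32,0.6,0,0,-8.7,5,2.7,-1.9,0.6,0,0,-8.7]'

```text
time: 32.62
tool_pos: [0.4327, 0.2174, 0.0987]
tcp_rot: [2.528, 1.862, -0.0]
wrist_force: [-0.5, 0.4, 0.1]
width: 0.586
grip_force: 0.0
```

Emit:
move_arm --series '[5,0,0,0,0,0,0,5,0,0,0,0,0,0]'

```text
time: 32.88
tool_pos: [0.4333, 0.2162, 0.0994]
tcp_rot: [2.533, 1.854, 0.0]
wrist_force: [-0.0, 0.0, -1.3]
width: 0.59
grip_force: 0.0
```

```bash
python3 - <<'E'
from h import *
s=read_state(); print(s['time'],s['tool_pos'],s['q'])
im=read_camera('top'); c=calibration('top')
for k in spacers(im,c,(335,235,402,310)): print('cup',k[0],round(k[1],1),round(k[2]),round(k[3]))
A=go([.4324,.2173],-17,.015,5,step=4.5)
B=go([.4324,.2173],-17,.15,1,A)
m=np.array([.4843,-.1262]); ey=np.array([np.sin(np.radians(14.2)),np.cos(np.radians(14.2))])
C=go(m-.016*ey,-104.2,.15,1,B)
E
```

```text
32.875 [0.4333 0.2162 0.0994] [ 0.4131  0.0378  2.1405 -0.0031  0.9626  0.722 ]
cup [ 0.4836 -0.1084] -13.1 86 26
[5,0.05,-0.09,4.23,0.1,0,-0.3,5,0.05,-0.08,4.23,0.1,0,-0.3]
-- 2
[1,0,0,-4.5,0,0,0,1,0,0,-4.5,0,0,0,1,0,0,-4.5,0,0,0]
-- 3
[1,-3.29,1.51,0,0,0,8.7,1,-3.03,1.99,0,0,0,8.7,1,-2.69,2.43,0,0,0,8.7,1,-2.29,2.81,0,0,0,8.7,1,-1.84,3.12,0,0,0,8.7]
[1,-1.34,3.36,0,0,0,8.7,1,-0.82,3.53,0,0,0,8.7,1,-0.27,3.61,0,0,0,8.7,1,0.28,3.61,0,0,0,8.7,1,0.82,3.53,0,0,0,8.7]
-- 10
```

First spacer lies in the cup along its left wall. Fetching the second.

Emit:
move_arm --series '[5,0.05,-0.1,4.2,0,0,0,5,0.05,-0.1,4.2,0,0,0,5,0,0,0,0,0,0,1,0,0,0,0,0,0,1,0,0,0,0,0,0]'

```text
time: 33.55
tool_pos: [0.4348, 0.2187, 0.0186]
tcp_rot: [2.532, 1.853, 0.009]
wrist_force: [0.1, 0.0, 0.3]
width: 0.212
grip_force: 60.3
```

Emit:
move_arm --series '[1,0,0,0,0,0,0,1,0,0,0,0,0,0,1,0,0,-4.5,0,0,0,1,0,0,-4.5,0,0,0,1,0,0,-4.5,0,0,0]'

```text
time: 34.17
tool_pos: [0.4322, 0.2184, 0.1534]
tcp_rot: [2.532, 1.855, 0.005]
wrist_force: [1.3, -0.1, -0.1]
width: 0.212
grip_force: 60.3
```

Emit:
move_arm --series '[1,-3.29,1.51,0,0,0,8.7,1,-3.03,1.99,0,0,0,8.7,1,-2.69,2.43,0,0,0,8.7,1,-2.29,2.81,0,0,0,8.7,1,-1.84,3.12,0,0,0,8.7]'

```text
time: 34.8
tool_pos: [0.455, 0.0375, 0.1524]
tcp_rot: [3.042, 0.777, 0.008]
wrist_force: [0.2, -0.1, -0.2]
width: 0.208
grip_force: 60.3
```

Emit:
move_arm --series '[1,-1.34,3.36,0,0,0,8.7,1,-0.82,3.53,0,0,0,8.7,1,-0.27,3.6,0,0,0,8.7,1,0.28,3.6,0,0,0,8.7,1,0.82,3.5,0,0,0,8.7]'

```text
time: 35.42
tool_pos: [0.4777, -0.1418, 0.1526]
tcp_rot: [3.115, -0.406, 0.008]
wrist_force: [-0.1, 0.5, -1.0]
width: 0.211
grip_force: 60.3
```

Emit:
move_arm --series '[1,0,0,2.5,0,0,0,1,0,0,2,0,0,0,1,0,0,0,0,0,0,1,0,0,0,0,0,0]'

```text
time: 35.92
tool_pos: [0.4782, -0.1407, 0.1078]
tcp_rot: [3.116, -0.397, 0.008]
wrist_force: [-1.2, -0.4, -0.5]
width: 0.21
grip_force: 60.3
```

```bash
cat >> h.py <<'E'
M=np.array([.4843,-.1262]); EY=np.array([np.sin(np.radians(14.2)),np.cos(np.radians(14.2))]); EX=np.array([EY[1],-EY[0]])
def held():
    """held spacer in the wrist picture: bluish blob's u range and top row near the fingers"""
    f=cv2.GaussianBlur(read_camera('wrist').astype(np.float32),(0,0),1.5); m=((f[:,:,2]-f[:,:,1]>5)).astype(np.uint8)
    n,l,st,ce=cv2.connectedComponentsWithStats(m)
    for i in range(1,n):
        if st[i,4]>2000: print('blob u',st[i,0],st[i,0]+st[i,2],'v',st[i,1],st[i,1]+st[i,3],'c',ce[i])
E
python3 - <<'E'
from h import *
s=read_state(); print(s['time'],s['tool_pos'],s['width'],s['grip_force'],s['q']); held()
go(M-.016*EY,-104.2,.092,1)
E
```

```text
35.925 [ 0.4782 -0.1407  0.1078] 0.2098449686648872 60.29515743255615 [-0.3363  0.051   2.1086  0.0004  0.9769  1.4881]
blob u 242 283 v 194 314 c [262.2023 248.2819]
blob u 289 343 v 227 423 c [315.2213 322.711 ]
[1,0.19,0.05,1.61,0,-0.3,-0.3]
-- 1
```

Emit:
move_arm --series '[1,0.2,0,1.6,0,0,0,1,0,0,0,0,0,0,3.5,0,0,0,0,0,0,3.5,0,0,0,0,0,0,3.5,0,0,-4,0,0,0]'

```text
time: 36.6
tool_pos: [0.4766, -0.1401, 0.1281]
tcp_rot: [-3.115, 0.398, 0.006]
wrist_force: [0.7, -0.4, -0.2]
width: 0.408
grip_force: 0.0
```

Emit:
move_arm --series '[5,0,0,-3,0,0,0,5,0,0,0,0,0,0,5,0,0,0,0,0,0]'

```text
time: 36.98
tool_pos: [0.479, -0.1409, 0.1604]
tcp_rot: [3.116, -0.398, 0.005]
wrist_force: [-0.5, 0.5, -0.2]
width: 0.585
grip_force: 0.0
```

```bash
python3 - <<'E'
from h import *
s=read_state(); print(s['time'],s['tool_pos']); held()
im=read_camera('top')
for k in spacers(im,calibration('top'),(165,160,390,310)): print(k[0],round(k[1],1),round(k[2]),round(k[3]))
A=go([.5739,.1877],33.3,.1,5)
E
```

```text
36.975 [ 0.479  -0.1409  0.1604]
blob u 0 79 v 0 52 c [38.2335 24.8868]
blob u 257 289 v 187 295 c [273.1277 239.7631]
blob u 301 329 v 190 298 c [315.2404 243.0421]
[0.4376 0.077 ] -43.8 61 20
[ 0.4645 -0.1039] -11.3 45 24
[0.5572 0.3205] -44.7 79 22
[0.5741 0.1876] -56.5 80 22
[0.672  0.0085] 53.9 61 21
[0.6769 0.1441] 69.3 102 21
[ 0.6873 -0.1168] -78.4 81 21
[5,0.06,-2.14,0.37,0,0,-8.6,5,0.38,-2.1,0.37,0,0,-8.6,5,0.69,-2.02,0.37,0,0,-8.6,5,0.99,-1.9,0.37,0,0,-8.6,5,1.26,-1.73,0.37,0,0,-8.6]
[5,1.5,-1.52,0.37,0,0,-8.6,5,1.71,-1.28,0.37,0,0,-8.6,5,1.89,-1,0.37,0,0,-8.6,5,2.02,-0.71,0.37,0,0,-8.6,5,2.1,-0.4,0.37,0,0,-8.6]
[5,2.14,-0.08,0.37,0,0,-8.6,5,2.12,0.24,0.37,0,0,-8.6,5,2.06,0.56,0.37,0,0,-8.6,5,1.96,0.86,0.37,0,0,-8.6,5,1.81,1.14,0.37,0,0,-8.6]
[5,1.62,1.4,0.37,0,0,-8.6]
-- 16
```

Emit:
move_arm --series '[5,0.06,-2.14,0.4,0,0,-8.6,5,0.38,-2.1,0.4,0,0,-8.6,5,0.7,-2,0.4,0,0,-8.6,5,1,-1.9,0.4,0,0,-8.6,5,1.26,-1.73,0.4,0,0,-8.6]'

```text
time: 37.7
tool_pos: [0.5086, -0.0378, 0.1391]
tcp_rot: [3.043, 0.779, 0.001]
wrist_force: [-0.3, -0.0, 0.0]
width: 0.586
grip_force: 0.0
```

Emit:
move_arm --series '[5,1.5,-1.5,0.4,0,0,-8.6,5,1.7,-1.3,0.4,0,0,-8.6,5,1.9,-1,0.4,0,0,-8.6,5,2,-0.7,0.4,0,0,-8.6,5,2.1,-0.4,0.4,0,0,-8.6]'

```text
time: 38.33
tool_pos: [0.5386, 0.0644, 0.119]
tcp_rot: [2.545, 1.84, -0.0]
wrist_force: [1.1, 0.0, 0.2]
width: 0.587
grip_force: 0.0
```

Emit:
move_arm --series '[5,2.15,-0.1,0.4,0,0,-8.6,5,2.1,0.25,0.4,0,0,-8.6,5,2.05,0.55,0.4,0,0,-8.6,5,1.95,0.85,0.4,0,0,-8.6,5,1.8,1.15,0.4,0,0,-8.6]'

```text
time: 38.95
tool_pos: [0.5687, 0.1663, 0.0989]
tcp_rot: [1.694, 2.644, -0.002]
wrist_force: [0.0, 0.6, -0.0]
width: 0.584
grip_force: 0.0
```

Emit:
move_arm --series '[5,1.6,1.4,0.4,0,0,-8.6,5,0,0,0,0,0,0,5,0,0,0,0,0,0]'

```text
time: 39.33
tool_pos: [0.5749, 0.1857, 0.0957]
tcp_rot: [1.499, 2.759, -0.002]
wrist_force: [0.0, 0.2, 0.2]
width: 0.585
grip_force: 0.0
```

```bash
python3 - <<'E'
from h import *
s=read_state(); print(s['time'],s['tool_pos'],s['q']); held()
A=go([.5739,.1877],33.3,.016,5,step=4.5)
B=go([.5739,.1877],33.3,.15,1,A)
C=go(M+.015*EY,75.8,.15,1,B)
E
```

```text
39.325 [0.5749 0.1857 0.0957] [ 0.2724  0.2579  1.8929 -0.0025  0.9901 -0.3014]
blob u 403 455 v 0 119 c [429.3759  56.8106]
blob u 296 330 v 194 327 c [313.1173 259.4371]
blob u 0 61 v 246 338 c [ 29.1015 291.9482]
[5,0.13,0,4,0,0.1,-0.2,5,0.13,0,4,0,0.1,-0.2]
-- 2
[1,0,0,-4.47,0,0,0,1,0,0,-4.47,0,0,0,1,0,0,-4.47,0,0,0]
-- 3
[1,-2.9,-3.37,0,0,0,-6.1,1,-2.53,-3.66,0,0,0,-6.1,1,-2.13,-3.91,0,0,0,-6.1,1,-1.7,-4.11,0,0,0,-6.1,1,-1.26,-4.27,0,0,0,-6.1]
[1,-0.8,-4.38,0,0,0,-6.1,1,-0.33,-4.44,0,0,0,-6.1]
-- 7
```

Emit:
move_arm --series '[5,0.1,0,3.9,0,0,0,5,0.1,0,3.9,0,0,0,5,0,0,0,0,0,0,1,0,0,0,0,0,0,1,0,0,0,0,0,0]'

```text
time: 40.0
tool_pos: [0.5769, 0.1882, 0.0214]
tcp_rot: [1.496, 2.756, 0.005]
wrist_force: [0.3, -0.3, -0.0]
width: 0.212
grip_force: 59.7
```

Emit:
move_arm --series '[1,0,0,0,0,0,0,1,0,0,0,0,0,0,1,0,0,-4.5,0,0,0,1,0,0,-4.5,0,0,0,1,0,0,-4.5,0,0,0]'

```text
time: 40.62
tool_pos: [0.5745, 0.1881, 0.1557]
tcp_rot: [1.496, 2.758, 0.002]
wrist_force: [0.2, -0.7, -0.4]
width: 0.207
grip_force: 59.5
```

Emit:
move_arm --series '[1,-2.9,-3.37,0,0,0,-6.1,1,-2.53,-3.66,0,0,0,-6.1,1,-2.13,-3.9,0,0,0,-6.1,1,-1.7,-4.1,0,0,0,-6.1,1,-1.26,-4.27,0,0,0,-6.1]'

```text
time: 41.25
tool_pos: [0.5123, -0.0267, 0.1545]
tcp_rot: [0.712, 3.055, 0.0]
wrist_force: [-0.2, -0.7, -0.9]
width: 0.209
grip_force: 59.5
```

Emit:
move_arm --series '[1,-0.8,-4.38,0,0,0,-6.1,1,-0.33,-4.44,0,0,0,-6.1,1,0,0,2.5,0,0,0,1,0,0,2,0,0,0,1,0,0,0,0,0,0]'

```text
time: 41.88
tool_pos: [0.4865, -0.1108, 0.1075]
tcp_rot: [0.391, 3.117, 0.0]
wrist_force: [0.2, -0.1, -0.3]
width: 0.206
grip_force: 59.5
```

Emit:
move_arm --series '[1,0,0,0,0,0,0]'

```text
time: 42.0
tool_pos: [0.4887, -0.1111, 0.1097]
tcp_rot: [0.389, 3.113, -0.001]
wrist_force: [0.5, -0.2, -0.5]
width: 0.206
grip_force: 59.5
```

```bash
python3 - <<'E'
from h import *
s=read_state(); print(s['time'],s['tool_pos'],s['width'],s['grip_force'],s['q']); held()
go(M+.015*EY,75.8,.092,1)
E
```

```text
42.0 [ 0.4887 -0.1111  0.1097] 0.20567474685898454 59.45769667625427 [-0.2733  0.0538  2.1017  0.0001  0.9813 -1.5956]
blob u 553 640 v 45 152 c [601.6488 100.5859]
blob u 242 281 v 186 311 c [261.516  243.7006]
blob u 289 343 v 186 412 c [314.8732 302.0072]
[1,0.1,-0.08,1.8,0,0.3,0]
-- 1
```

Emit:
move_arm --series '[1,0,0,1.8,0,0,0,1,0,0,0,0,0,0,3.5,0,0,0,0,0,0,3.5,0,0,0,0,0,0,3.5,0,0,-4,0,0,0]'

```text
time: 42.68
tool_pos: [0.4852, -0.1103, 0.1282]
tcp_rot: [-0.389, -3.113, -0.001]
wrist_force: [-0.3, 0.0, 0.2]
width: 0.407
grip_force: 0.0
```

Emit:
move_arm --series '[5,0,0,-3,0,0,0,5,0,0,0,0,0,0,5,0,0,0,0,0,0]'

```text
time: 43.05
tool_pos: [0.4876, -0.1109, 0.1604]
tcp_rot: [0.39, 3.114, -0.001]
wrist_force: [0.1, 0.5, -0.6]
width: 0.586
grip_force: 0.0
```

```bash
python3 - <<'E'
from h import *
s=read_state(); print(s['time'],s['tool_pos']); held()
im=read_camera('top')
for k in spacers(im,calibration('top'),(165,160,390,310)): print(k[0],round(k[1],1),round(k[2]),round(k[3]))
A=go([.5572,.3205],45,.1,5)
E
```

```text
43.05 [ 0.4876 -0.1109  0.1604]
blob u 514 586 v 64 151 c [551.544  108.0455]
blob u 256 287 v 177 283 c [271.7701 228.7912]
blob u 299 329 v 178 304 c [313.112  240.3754]
[0.438 0.077] -43.8 61 20
[0.5568 0.3205] -46.5 80 22
[0.6723 0.0082] 53.4 61 22
[0.6767 0.1443] 69.7 102 21
[ 0.6874 -0.1171] -77.5 82 21
[5,0.42,4.84,0.66,0,0,3.4,5,0.71,4.8,0.66,0,0,3.4,5,1,4.75,0.66,0,0,3.4,5,1.28,4.68,0.66,0,0,3.4,5,1.55,4.6,0.66,0,0,3.4]
[5,1.82,4.5,0.66,0,0,3.4,5,2.09,4.38,0.66,0,0,3.4,5,2.35,4.25,0.66,0,0,3.4,5,2.6,4.1,0.66,0,0,3.4]
-- 9
```

Emit:
move_arm --series '[5,0.4,4.84,0.6,0,0,3.4,5,0.7,4.8,0.6,0,0,3.4,5,1,4.75,0.7,0,0,3.4,5,1.3,4.7,0.7,0,0,3.4,5,1.55,4.6,0.7,0,0,3.4]'

```text
time: 43.78
tool_pos: [0.5262, 0.1301, 0.126]
tcp_rot: [0.849, 3.023, -0.002]
wrist_force: [0.3, 0.2, -0.3]
width: 0.587
grip_force: 0.0
```

Emit:
move_arm --series '[5,1.8,4.5,0.7,0,0,3.4,5,2.1,4.4,0.7,0,0,3.4,5,2.35,4.25,0.7,0,0,3.4,5,2.6,4.1,0.7,0,0,3.4,5,0,0,0,0,0,0]'

```text
time: 44.4
tool_pos: [0.5572, 0.3231, 0.0972]
tcp_rot: [1.193, 2.905, -0.002]
wrist_force: [-0.3, -0.0, -0.7]
width: 0.584
grip_force: 0.0
```

Emit:
move_arm --series '[5,0,0,0,0,0,0]'

```text
time: 44.52
tool_pos: [0.5572, 0.3198, 0.098]
tcp_rot: [1.196, 2.903, -0.003]
wrist_force: [-0.6, -0.7, 0.2]
width: 0.587
grip_force: 0.0
```

```bash
python3 - <<'E'
from h import *
s=read_state(); print(s['time'],s['tool_pos'],s['q']); held()
A=go([.5570,.3205],44.3,.016,5,step=4.5)
B=go([.5570,.3205],44.3,.15,1,A)
C=go(M-.015*EY,75.8,.15,1,B)
E
```

```text
44.525 [0.5572 0.3198 0.098 ] [ 0.4837  0.3216  1.8047 -0.0033  1.0158 -0.3037]
blob u 297 330 v 194 327 c [312.3183 259.5635]
[5,0.07,0.03,4.13,0,0.1,0.4,5,0.06,0.03,4.13,0,0.1,0.4]
-- 2
[1,0,0,-4.47,0,0,0,1,0,0,-4.47,0,0,0,1,0,0,-4.47,0,0,0]
-- 3
[1,-2.77,-3.77,0,0,0,-3.1,1,-2.56,-3.91,0,0,0,-3.1,1,-2.34,-4.05,0,0,0,-3.1,1,-2.11,-4.17,0,0,0,-3.1,1,-1.88,-4.28,0,0,0,-3.1]
[1,-1.64,-4.38,0,0,0,-3.1,1,-1.4,-4.46,0,0,0,-3.1,1,-1.15,-4.53,0,0,0,-3.1,1,-0.9,-4.59,0,0,0,-3.1,1,-0.65,-4.63,0,0,0,-3.1]
-- 10
```

Emit:
move_arm --series '[5,0,0,4.1,0,0,0,5,0,0,4.1,0,0,0,5,0,0,0,0,0,0,1,0,0,0,0,0,0,1,0,0,0,0,0,0]'

```text
time: 45.2
tool_pos: [0.5605, 0.3209, 0.0206]
tcp_rot: [1.197, 2.898, 0.006]
wrist_force: [-0.6, -0.5, 0.3]
width: 0.207
grip_force: 60.4
```

Emit:
move_arm --series '[1,0,0,0,0,0,0,1,0,0,0,0,0,0,1,0,0,-4.5,0,0,0,1,0,0,-4.5,0,0,0,1,0,0,-4.5,0,0,0]'

```text
time: 45.82
tool_pos: [0.5581, 0.3207, 0.1546]
tcp_rot: [1.197, 2.9, 0.002]
wrist_force: [0.6, 0.3, -0.2]
width: 0.208
grip_force: 60.3
```

Emit:
move_arm --series '[1,-2.8,-3.77,0,0,0,-3.1,1,-2.56,-3.9,0,0,0,-3.1,1,-2.34,-4.05,0,0,0,-3.1,1,-2.1,-4.17,0,0,0,-3.1,1,-1.88,-4.28,0,0,0,-3.1]'

```text
time: 46.45
tool_pos: [0.5231, 0.0882, 0.1535]
tcp_rot: [0.791, 3.035, 0.001]
wrist_force: [1.2, 0.6, -0.2]
width: 0.207
grip_force: 60.3
```

Emit:
move_arm --series '[1,-1.64,-4.38,0,0,0,-3.1,1,-1.4,-4.46,0,0,0,-3.1,1,-1.15,-4.53,0,0,0,-3.1,1,-0.9,-4.6,0,0,0,-3.1,1,-0.65,-4.63,0,0,0,-3.1]'

```text
time: 47.08
tool_pos: [0.4869, -0.1431, 0.1537]
tcp_rot: [0.375, 3.114, -0.001]
wrist_force: [1.0, 0.8, -0.3]
width: 0.209
grip_force: 60.3
```

Emit:
move_arm --series '[1,0,0,2.3,0,0,0,1,0,0,2,0,0,0,1,0,0,0,0,0,0,1,0,0,0,0,0,0]'

```text
time: 47.58
tool_pos: [0.4877, -0.1417, 0.1107]
tcp_rot: [0.378, 3.114, -0.001]
wrist_force: [-0.2, -0.0, -0.5]
width: 0.207
grip_force: 60.3
```

```bash
python3 - <<'E'
from h import *
s=read_state(); print(s['time'],s['tool_pos'],s['width'],s['grip_force'],s['q']); held()
go(M-.015*EY,75.8,.092,1)
E
```

```text
47.575 [ 0.4877 -0.1417  0.1107] 0.20719046366603547 60.30510663986206 [-0.3321  0.0652  2.0873  0.0004  0.9842 -1.6616]
blob u 288 342 v 170 409 c [314.6074 294.142 ]
blob u 348 390 v 173 322 c [368.3    239.3973]
[1,0.76,-0.08,1.9,0,0.3,0.4]
-- 1
```

Emit:
move_arm --series '[1,0.7,-0.1,1,0,0,0.4,1,0,0,0.9,0,0,0,3.5,0,0,0,0,0,0,3.5,0,0,0,0,0,0,3.5,0,0,-4,0,0,0]'

```text
time: 48.25
tool_pos: [0.4773, -0.1401, 0.1281]
tcp_rot: [-0.389, -3.113, -0.002]
wrist_force: [-0.0, -0.1, 0.3]
width: 0.415
grip_force: 0.0
```

Emit:
move_arm --series '[5,0,0,-3,0,0,0,5,0,0,0,0,0,0,5,0,0,0,0,0,0]'

```text
time: 48.62
tool_pos: [0.4797, -0.1409, 0.1604]
tcp_rot: [0.389, 3.114, -0.001]
wrist_force: [0.2, -0.1, -1.6]
width: 0.588
grip_force: 0.0
```

```bash
python3 - <<'E'
from h import *
s=read_state(); print(s['time'],s['tool_pos']); held(); snap('wrist','w10.png')
im=read_camera('top')
for k in spacers(im,calibration('top'),(165,160,390,310)): print(k[0],round(k[1],1),round(k[2]),round(k[3]))
A=go([.6874,-.117],12.4,.1,5)
E
```

```text
48.625 [ 0.4797 -0.1409  0.1604]
blob u 553 626 v 67 152 c [591.958  110.5429]
blob u 298 328 v 179 296 c [313.0485 235.6852]
blob u 343 376 v 179 304 c [358.6099 240.8156]
[0.4378 0.0767] -42.9 60 20
[ 0.4637 -0.1051] -14.0 44 25
[0.6722 0.0086] 53.9 61 21
[0.6768 0.1445] 69.2 101 21
[ 0.6874 -0.117 ] -77.8 81 21
[5,-2.45,0.93,0.74,0,0,7.9,5,-2.3,1.26,0.74,0,0,7.9,5,-2.11,1.56,0.74,0,0,7.9,5,-1.87,1.84,0.74,0,0,7.9,5,-1.6,2.08,0.74,0,0,7.9]
[5,-1.3,2.28,0.74,0,0,7.9,5,-0.97,2.44,0.74,0,0,7.9,5,-0.63,2.55,0.74,0,0,7.9]
-- 8
```

Emit:
move_arm --series '[5,-2.45,0.9,0.7,0,0,7.9,5,-2.3,1.26,0.7,0,0,7.9,5,-2.1,1.56,0.7,0,0,7.9,5,-1.87,1.84,0.7,0,0,7.9,5,-1.6,2.1,0.7,0,0,7.9]'

```text
time: 49.4
tool_pos: [0.6103, -0.1259, 0.1244]
tcp_rot: [1.426, 2.798, 0.0]
wrist_force: [0.4, 0.7, 0.1]
width: 0.585
grip_force: 0.0
```

Emit:
move_arm --series '[5,-1.3,2.3,0.8,0,0,7.9,5,-1,2.45,0.8,0,0,7.9,5,-0.6,2.55,0.8,0,0,7.9,5,0,0,0,0,0,0,5,0,0,0,0,0,0]'

```text
time: 50.02
tool_pos: [0.6877, -0.1169, 0.1013]
tcp_rot: [1.963, 2.452, 0.0]
wrist_force: [-0.1, 0.3, -0.2]
width: 0.585
grip_force: 0.0
```

```bash
python3 - <<'E'
from h import *
s=read_state(); print(s['time'],s['tool_pos'],s['q']); held()
A=go([.6874,-.117],12.4,.016,5,step=4.5)
B=go([.6874,-.117],12.4,.15,1,A)
C=go(M,75.8,.15,1,B)
E
```

```text
50.025 [ 0.6877 -0.1169  0.1013] [-0.2039  0.4114  1.6744 -0.0003  1.0549 -0.4246]
blob u 286 395 v 0 88 c [336.8906  37.9525]
blob u 299 332 v 198 328 c [314.692  261.8425]
[5,0.01,-0.02,4.29,0,0,0.1,5,0.01,-0.02,4.29,0,0,0.1]
-- 2
[1,0,0,-4.47,0,0,0,1,0,0,-4.47,0,0,0,1,0,0,-4.47,0,0,0]
-- 3
[1,0.43,-2.5,0,0,0,-7.9,1,0.77,-2.42,0,0,0,-7.9,1,1.1,-2.29,0,0,0,-7.9,1,1.41,-2.12,0,0,0,-7.9,1,1.68,-1.9,0,0,0,-7.9]
[1,1.93,-1.65,0,0,0,-7.9,1,2.14,-1.37,0,0,0,-7.9,1,2.31,-1.06,0,0,0,-7.9]
-- 8
```

Emit:
move_arm --series '[5,0,0,4.2,0,0,0,5,0,0,4.2,0,0,0,5,0,0,0,0,0,0,1,0,0,0,0,0,0,1,0,0,0,0,0,0]'

```text
time: 50.7
tool_pos: [0.6912, -0.1176, 0.0218]
tcp_rot: [1.961, 2.445, 0.006]
wrist_force: [0.1, -0.6, -0.1]
width: 0.21
grip_force: 59.6
```

Emit:
move_arm --series '[1,0,0,0,0,0,0,1,0,0,0,0,0,0,1,0,0,-4.5,0,0,0,1,0,0,-4.5,0,0,0,1,0,0,-4.5,0,0,0]'

```text
time: 51.32
tool_pos: [0.6889, -0.1169, 0.1556]
tcp_rot: [1.963, 2.448, 0.003]
wrist_force: [0.2, -0.3, -0.7]
width: 0.208
grip_force: 59.4
```

Emit:
move_arm --series '[1,0.4,-2.5,0,0,0,-7.9,1,0.8,-2.4,0,0,0,-7.9,1,1.1,-2.3,0,0,0,-7.9,1,1.4,-2.1,0,0,0,-7.9,1,1.7,-1.9,0,0,0,-7.9]'

```text
time: 51.95
tool_pos: [0.5615, -0.1228, 0.1539]
tcp_rot: [1.013, 2.969, 0.001]
wrist_force: [-0.2, -0.2, -0.2]
width: 0.208
grip_force: 59.4
```

Emit:
move_arm --series '[1,1.9,-1.65,0,0,0,-7.9,1,2.15,-1.4,0,0,0,-7.9,1,2.3,-1.05,0,0,0,-7.9,1,0,0,2,0,0,0,1,0,0,2,0,0,0]'

```text
time: 52.58
tool_pos: [0.4866, -0.1268, 0.1137]
tcp_rot: [0.389, 3.111, -0.001]
wrist_force: [0.9, -0.2, -0.8]
width: 0.206
grip_force: 59.4
```

Emit:
move_arm --series '[1,0,0,0,0,0,0,1,0,0,0,0,0,0]'

```text
time: 52.82
tool_pos: [0.4868, -0.1267, 0.1138]
tcp_rot: [0.389, 3.112, -0.001]
wrist_force: [1.1, 0.0, 0.1]
width: 0.209
grip_force: 59.4
```

```bash
python3 - <<'E'
from h import *
s=read_state(); print(s['time'],s['tool_pos'],s['width'],s['grip_force'],s['q']); held()
go(M,75.8,.092,1)
E
```

```text
52.825 [ 0.4868 -0.1267  0.1138] 0.2089123472150705 59.39873993396759 [-0.3043  0.0522  2.0947  0.0003  0.9898 -1.6264]
blob u 573 640 v 46 149 c [615.0124 106.2862]
blob u 263 361 v 180 413 c [312.5756 281.3226]
[1,0.3,-0.01,2.2,0,0.3,-0.1]
-- 1
```

Emit:
move_arm --series '[1,0.2,0,1.5,0,0,0,1,0,0,1,0,0,0,1,0,0,0,0,0,0,3,0,0,0,0,0,0,3,0,0,0,0,0,0]'

```text
time: 53.5
tool_pos: [0.4848, -0.1262, 0.0882]
tcp_rot: [0.389, 3.113, -0.001]
wrist_force: [-0.1, 0.0, -0.8]
width: 0.355
grip_force: 0.0
```

Emit:
move_arm --series '[3,0,0,-3,0,0,0,3,0,0,-5,0,0,0,5,-4,0,-4,0,0,0,5,0,0,0,0,0,0,5,0,0,0,0,0,0]'

```text
time: 54.12
tool_pos: [0.5222, -0.1357, 0.2076]
tcp_rot: [0.389, 3.115, -0.001]
wrist_force: [-0.1, -0.4, -0.1]
width: 0.587
grip_force: 0.0
```

```bash
python3 - <<'E'
from h import *
s=read_state(); print(s['time'],s['tool_pos']); held()
t=read_camera('top'); c=calibration('top')
for k in spacers(t,c,(165,160,390,310)): print(k[0],round(k[1],1),round(k[2]),round(k[3]))
a=read_camera('wrist'); b=read_camera('side')[130:340,240:520]; 
cv2.imwrite('pics/m5.png',np.vstack([cv2.resize(a,(400,300)),cv2.resize(b,(400,300))])[:,:,::-1])
E
```

```text
54.125 [ 0.5222 -0.1357  0.2076]
blob u 279 347 v 120 240 c [312.8422 177.0127]
[0.4376 0.0768] -43.8 60 20
[ 0.4864 -0.1072] -11.3 89 20
[0.6717 0.0087] 53.6 61 21
[0.6771 0.1445] 69.3 102 21
```

View pics/m5.png

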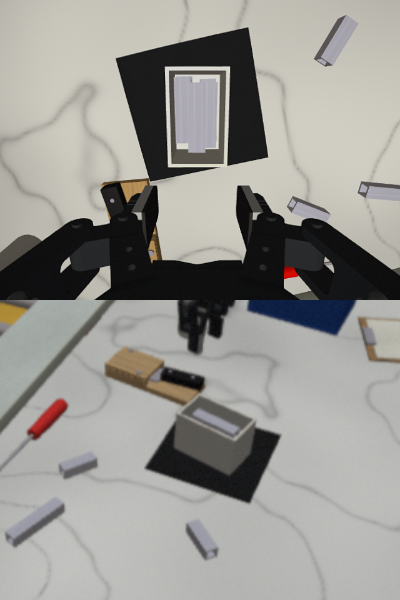

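All five 80 mm spacers lie in the upright cup; the three others are unmoved and the scraper sits in its slot. A last numeric check of the scraper in the side camera against the earlier picture, then hand in.

```bash
python3 - <<'E'
from h import *
t=read_camera('top').astype(int); o=cv2.imread('pics/t1.png')[:,:,::-1].astype(int); p=cv2.imread('pics/t2.png')[:,:,::-1].astype(int)
r=np.s_[195:235,398:430]
for q in (o,p): print(np.abs(cv2.GaussianBlur((t-q)[r].astype(np.float32),(0,0),1.5)).max())
print(np.abs((t-p)[r]).mean(), t[205:245:3,413].sum(1)); print(o[205:245:3,413].sum(1)); print(p[205:245:3,413].sum(1))
E
```

```text
90.614426
83.92029
9.505989583333333 [294 305 302 293 273 316 153 136 163 160 180 196 192 202]
[306 307 292 273 218 121 103 235 149 150 143 144 160 145]
[294 294 281 284 270 311 154 149 146 150 142 154 137 131]
```

```bash
python3 - <<'E'
from h import *
c=calibration('top'); p=cv2.imread('pics/t2.png')[:,:,::-1]
for n,q in (('t2',p),('now',read_camera('top'))):
    q=q.astype(int)
    print(n)
    for v in range(210,250,4): print(v,q[v,396:428:2].sum(1))
    m=(q.sum(2)<200).astype(np.uint8); m[:, :398]=0; m[:,430:]=0; m[:208]=0; m[256:]=0
    k=max(cv2.findContours(m,cv2.RETR_EXTERNAL,cv2.CHAIN_APPROX_NONE)[0],key=cv2.contourArea)
    P=np.array([pt(c,*a[0],.03)[:2] for a in k],np.float32)*1000; print(cv2.minAreaRect(P))
E
```

```text
t2
210 [407 395 398 256 288 308 300 293 301 297 302 301 290 283 298 320]
214 [402 406 390 215 275 285 279 300 293 287 297 299 291 295 302 341]
218 [409 403 370 279 312 297 286 302 286 275 293 292 270 246 277 377]
222 [403 405 370 300 296 300 301 278 236 219 215 218 247 305 365 411]
226 [402 407 306 308 300 306 304 272 130 151 246 159 214 292 377 402]
230 [398 410 266 295 293 299 298 269 135 140 139 142 206 302 393 405]
234 [405 385 258 297 306 304 288 261 132 145 152 148 190 302 371 363]
238 [397 372 280 309 310 294 277 283 137 154 146 133 178 342 397 400]
242 [361 295 288 306 293 300 299 306 147 152 210 184 179 365 404 396]
246 [149 302 293 287 299 281 295 282 138 150 146 134 166 358 377 373]
((591.0274047851562, -268.598876953125), (27.256277084350586, 75.89877319335938), 87.44146728515625)
now
210 [409 407 408 253 286 315 308 302 299 297 306 306 299 297 303 326]
214 [409 407 409 205 288 288 289 302 294 299 314 295 298 296 303 343]
218 [409 414 378 282 315 296 285 302 293 284 305 296 274 252 291 384]
222 [248 312 334 299 308 297 308 293 243 215 203 203 251 296 371 410]
226 [175 167 171 171 158 150 166 162 122 149 260 154 202 301 384 415]
230 [167 184 179 178 176 180 165 170 162 168 142 136 150 151 236 319]
234 [188 175 191 185 203 183 184 172 171 176 194 163 160 165 159 155]
238 [197 196 198 188 191 185 196 179 182 190 189 189 187 187 175 169]
242 [215 223 221 220 220 217 196 209 200 193 184 192 188 200 190 191]
246 [204 215 223 224 226 217 220 220 214 215 216 203 206 205 194 185]
((593.0958862304688, -262.70782470703125), (93.75362396240234, 72.19903564453125), 87.6010971069336)
```

The gripper hides part of the handle in the current picture. In t2 the handle already looks off-centre on the ledge, so the scraper may have been knocked. I'll look at it from above with the wrist camera.

```bash
python3 - <<'E'
from h import *
print(read_state()['tool_pos']); go([.68,-.285,.2],81.4,5)
E
```

```text
[ 0.5216 -0.1354  0.2066]Traceback (most recent call last):
  File "<stdin>", line 2, in <module>
TypeError: go() missing 1 required positional argument: 'op'
```

Emit:
move_arm --series '[5,-3.8,-2.1,0.1,0,0,-1.1,5,-3.8,-2.1,0.1,0,0,-1.1,5,-3.8,-2.1,0.1,0,0,-1.1,5,-3.8,-2.1,0.1,0,0,-1.1,5,-3.8,-2.1,0.1,0,0,-1.1]'

```text
time: 55.05
tool_pos: [0.687, -0.2789, 0.2026]
tcp_rot: [0.239, 3.13, -0.0]
wrist_force: [0.5, 0.3, 0.9]
width: 0.589
grip_force: 0.0
```

Emit:
move_arm --series '[2,0,0,0,0,0,0,2,0,0,0,0,0,0]'

```text
time: 55.3
tool_pos: [0.6857, -0.2777, 0.2024]
tcp_rot: [0.24, 3.131, 0.001]
wrist_force: [-0.5, 0.6, -0.6]
width: 0.237
grip_force: 0.0
```

```bash
python3 - <<'E'
from h import *
s=read_state(); print(s['time'],s['tool_pos']); c=calibration('wrist'); im=snap('wrist','w11.png').astype(int)
a=np.radians(-8.66); ex=np.array([np.cos(a),np.sin(a)]); ey=np.array([-ex[1],ex[0]]); f=np.array([.5563,-.2548])+.09*ex
def samp(x,y,z):
    u,v=proj(c,[*(f+x*ex+y*ey),z]); u,v=int(round(u)),int(round(v)); return im[v,u].sum() if 0<=u<640 and 0<=v<480 else -1
print('uv mouth',proj(c,[*f,.012]),'ledge front',proj(c,[*(f-.09*ex),.012]))
for z,xs in ((.03,[-.085,-.07,-.055,-.04,-.025,-.015]),(.016,[-.012,-.009,-.006,-.003])):
    for x in xs: print(z,x,[samp(x,y/1000,z) for y in range(-40,41,4)])
print([ (x,samp(x/1000,0,.03),samp(x/1000,-.006,.03)) for x in range(-104,4,4)])
E
```

```text
55.3 [ 0.6857 -0.2777  0.2024]
uv mouth [318.6088 175.4318] ledge front [318.5345  60.4965]
0.03 -0.085 [np.int64(443), np.int64(446), np.int64(354), np.int64(109), np.int64(103), np.int64(108), np.int64(108), np.int64(104), np.int64(102), np.int64(329), np.int64(319), np.int64(314), np.int64(314), np.int64(314), np.int64(319), np.int64(321), np.int64(321), np.int64(323), np.int64(16), np.int64(60), np.int64(56)]
0.03 -0.07 [np.int64(468), np.int64(470), np.int64(339), np.int64(97), np.int64(104), np.int64(102), np.int64(360), np.int64(102), np.int64(106), np.int64(57), np.int64(336), np.int64(328), np.int64(311), np.int64(330), np.int64(327), np.int64(339), np.int64(333), np.int64(306), np.int64(422), np.int64(462), np.int64(465)]
0.03 -0.055 [np.int64(485), np.int64(478), np.int64(348), np.int64(368), np.int64(111), np.int64(111), np.int64(110), np.int64(101), np.int64(105), np.int64(101), np.int64(346), np.int64(314), np.int64(307), np.int64(340), np.int64(333), np.int64(342), np.int64(310), np.int64(321), np.int64(486), np.int64(482), np.int64(482)]
0.03 -0.04 [np.int64(432), np.
[... 2553 characters left out ...]
95)), (-72, np.int64(333), np.int64(106)), (-68, np.int64(333), np.int64(103)), (-64, np.int64(338), np.int64(99)), (-60, np.int64(340), np.int64(108)), (-56, np.int64(345), np.int64(107)), (-52, np.int64(356), np.int64(103)), (-48, np.int64(247), np.int64(108)), (-44, np.int64(180), np.int64(112)), (-40, np.int64(37), np.int64(108)), (-36, np.int64(62), np.int64(106)), (-32, np.int64(94), np.int64(106)), (-28, np.int64(104), np.int64(102)), (-24, np.int64(105), np.int64(105)), (-20, np.int64(106), np.int64(110)), (-16, np.int64(105), np.int64(101)), (-12, np.int64(346), np.int64(172)), (-8, np.int64(360), np.int64(370)), (-4, np.int64(361), np.int64(362)), (0, np.int64(373), np.int64(368))]
```

The scraper was nudged about 7° in its slot but is still home. The handle front is at x≈-11 mm, which puts the tip about 1–2 mm short and about 2 mm off centre, well inside the 10 mm limits. Handing in.

```bash
python3 - <<'E'
from h import *
print(finish_job())
E
```

```text
the job is handed in; nothing more can be done
None
```

The job is handed in at about 55 s of the 210 s, result not reported back: the scraper is home in its slot (turned about 7°, tip an estimated 1–2 mm from the end), the cup stands mouth up in the middle of the mat with all five 80 mm spacers in it, and the 60 and 100 mm spacers did not move.

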